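Stand up the fallen dropper bottle and put it back in the revolving stand

ROBOT

A 7-joint arm with a two-finger parallel gripper is mounted at the origin on a cart in front of the work surface, level with it; the furniture and walls round the work are solid. World frame = base frame: x ahead of the robot, y to its left, z up, the work surface at z = 0. Lengths are in m, angles in degrees, forces in N, time in s.
With the tool pointing down it reaches from about 0.425 to 0.875 m from the base axis. Payload 4.7 kg.
Tool frame: the origin (TCP) lies on the centre line of the jaws, within the pads' length; the fingertips stand 8 mm ahead of it and the grasp point (between the pads) lies 11 mm behind it; z points along the fingers, x is the direction in which the jaws open and shut, and the axes are right-handed (so a half turn about z gives the same grasp; the last joint's range is limited). The gripper opens to 87 mm and grips with 3 to 60 N. Pads are 19 mm wide; open, the fingers measure 117 mm over their backs; the gripper's body (75 mm by 190 mm) begins 51 mm behind the grasp point.
Start: joints at [78.1, 18.392, -4.016, 83.108, 1.295, 78.541, -3.26], TCP at [0.143, -0.634, 0.231] pointing down, gripper open.
Joint ranges: [-163.93, 163.93], [-17.29, 119.83], [-79.2, 71.16], [3.27, 140.29], [-89.18, 269.18], [5.43, 117.66], [-154.24, 154.24]. Speed limits (degrees/s): [147.25, 147.25, 180, 180, 180, 180, 180].

INTERFACE

Orientations are given as [roll, pitch, yaw] about the fixed x, y, z axes, in that order (R = Rz(yaw) Ry(pitch) Rx(roll)).
In Python, from cell import telemetry, read_camera, get_calibration, sign_off gives the robot as it stands. The module is installed in compiled form; this text tells all that it offers.
- The arm moves only by the tool carry_out, never from a script. Its arguments are lists of equal length, an entry for each row: "translation": the shift along the tool's x, y, z in cm, a list of three; "turn": the turn about the tool's z in rad; "gripper": the opening, from 0 (shut) to 1 (fully open). In form: {"translation": [[dx, dy, dz], ...], "turn": [turn, ...], "gripper": [gripper, ...]}. A call has 1 to 5 rows; each row is the pose to reach, as a shift and turn from the pose commanded when the call began, along the tool's axes at that moment; what a row does not reach only later rows make up. A row lasts 1/8 s, in which the tool goes at most 62.5 mm and 10.7 degrees, less where a joint would pass 70% of its speed; a pose out of reach is approached as far as the arm can. A call with a gripper value outside its range is refused whole. The fingers move at their own pace and stop on an object; "squeeze" is the grip in N (left out, the last holds). Time passes only in rows, so rows that repeat a pose let the fingers close. It gives the time, the measured TCP pose, the force and the opening at its end, in the units of the state.
- telemetry.get_obs(): the state, without advancing time (a new reading comes with each control period).
- read_camera(name): name is "scene" or "top" or "wrist"; returns the picture (384x512x3 uint8, red, green, blue); there is no depth.
- get_calibration(name): a dict with "fx", "fy", "cx", "cy" (pixels), "R" (3x3) and "t" (3): a world point X has camera coordinates R X + t. Camera axes: x right, y down, z forward; pixel columns grow to the right and rows downward; lengths in m; the calibration is good to about 2 mm. A picture is of the moment at which its call begins: read the wrist's pose just before it. get_calibration takes no time and is no camera call; for the wrist camera it gives the pose at the moment of the call.
- sign_off(): hands the job in, once; it reports no verdict.
The state is a dict: "time_s": time; "qpos": joint angles; "joint_velocities": joint speeds; "effort": joint torques, N m; "tool_pos": TCP position; "tool_rot": TCP orientation; "force": force on the tool from outside, world axes, zero at the start; "wrist_torque": the same for the moment, N m; "grip_width": finger opening in m.
Only numpy, scipy, OpenCV 4.12 (cv2) and the standard library are available. Lean on these libraries where they do the work, as an engineer would, in place of code of your own. Each camera call takes 0.05 s, during which the arm holds its last target.

TASK

A dropper bottle has fallen over on the bench; it belongs in the one empty pocket of the revolving bottle stand. First stand it upright on the bench and let go of it, so that it cannot leak or roll away; then turn the stand until the empty pocket faces the front edge of the bench, and put the bottle upright into that pocket. Leave that pocket facing the front, the other bottles standing in theirs, and the small things lying about where they are.

Things in the scene. Friction and masses are not known exactly. Their poses are not given: they have to be found in the camera images.
- bottle: The fallen amber dropper bottle, 102 mm long, 50 to 100 g. Origin: centre of its underside; z runs along its axis to the dropper end. From the underside: body 33 mm across up to 56 mm, shoulder to 62 mm, black collar 23.6 mm across up to 77 mm, then a soft-looking but rigid black bulb 13 mm across. It lies on its body, axis 16.5 mm over the bench.
- stand: Grey foot of the revolving stand, 114 mm across, fixed to the bench. Origin: centre of its underside, on the vertical axis that the turntable turns about. Its -x axis points to the front edge of the bench (the robot's side), which lies 70 mm from the axis. On the other side the upright front of the analyser, 0.40 m high, stands about 80 mm from the axis, all along the bench between the fallen bottle and the stand.
- turntable: Lipped tray, 131 mm across, turns freely either way about its z, stays where left (0.05 N m). Origin: on the axis, 16 mm over the bench; its -x points to the free pocket. Tray floor 8 mm above the origin; white star plate 36 to 44 mm, with four pockets open outward; steel column 15 mm across; black round grip to turn it by, 29 mm across, 108 to 136 mm above the origin.
- free_pocket (a point): Centre of the floor of the empty pocket, 44 mm from the turntable's axis, 24 mm over the bench. The pocket is a half-round notch 39 mm wide in the star plate, whose top lies 36 mm above this floor; a lip 7 mm high closes it outward. The other three pockets, a quarter turn apart, hold bottles whose tops stand 126 mm over the bench.
- bottle_a: Standing amber dropper bottle like the fallen one (33 mm wide, 102 mm high) in the pocket on the -y side of the turntable; loose, must stay standing in its pocket. Origin: centre of its underside, z up its axis.
- bottle_b: Standing amber dropper bottle like the fallen one (33 mm wide, 102 mm high) in the pocket on the +x side of the turntable; loose, must stay standing in its pocket. Origin: centre of its underside, z up its axis.
- bottle_c: Standing amber dropper bottle like the fallen one (33 mm wide, 102 mm high) in the pocket on the +y side of the turntable; loose, must stay standing in its pocket. Origin: centre of its underside, z up its axis.
- blue_cap: Blue screw cap, 39 mm across, 17 mm high, lying on the bench; leave it. Origin: centre of its underside.
- spare_cell: Clear glass cuvette, 13x30x45 mm, standing on the bench; leave it. Origin: centre of its underside.
- lens_brush: Lens brush with wooden handle, 145 mm long, 12 mm thick, lying in front of the analyser; leave it. Origin: centre of its underside, y along it.
- tape_roll: Roll of tape, 98 mm across, 25 mm high, lying at the left; leave it. Origin: centre of its underside.
There are look-alikes about, which are no part of the job. What is shaped like the bottle_a but purple is not meant.

How it is judged:
By the outcome, as a careful person would: the job done as asked, in the order asked, and still so for the second after the job is handed in, with the robot touching nothing.
It also fails if it takes over 72 s, if anything falls off the work surface, if the arm or the gripper's body presses on something with over 40 N, if the wrist force passes 120 N, or if a joint passes its speed limit or range.

## Working session

There is one attempt and no reset: what is moved stays moved. The work goes in short steps, Python scripts to look and compute and a tool call to move; the robot and the scene stay as the last step left them, time stands still between calls to the robot, and variables do not carry over. Pictures are saved under pics/ and viewed, and the job is handed in when it is done.

Besides the shell and the picture viewer there is one more tool, called after "Request:" by a JSON object that holds its "op" and its "data", one argument or row to a line. carry_out: Moves the arm, as the interface text tells. Its arguments: {"type":"object","properties":{"translation":{"type":"array","items":{"type":"array","items":{"type":"number"}}},"turn":{"type":"array","items":{"type":"number"}},"gripper":{"type":"array","items":{"type":"number"}},"squeeze":{"type":"number"}},"required":["translation","turn","gripper"]}

```bash
mkdir -p pics; python3 - <<'E'
from cell import telemetry, read_camera, get_calibration
import cv2
o=telemetry.get_obs()
for k,v in o.items(): print(k,v)
for n in ["scene","top","wrist"]:
    c=get_calibration(n); print(n,{k:(v if not hasattr(v,'tolist') else v.tolist()) for k,v in c.items()})
    im=read_camera(n); cv2.imwrite(f"pics/{n}0.png",im[:,:,::-1])
E
```

```text
time_s 0.0
qpos [78.09825068 18.43933718 -4.01403559 83.17430972  1.29584176 78.54097793
 -3.2593574 ]
joint_velocities [-0.01909545  0.06549765 -0.00290144 -0.01034496 -0.13850839 -0.01144734
 -0.06996481]
effort [-2.05087149e-04 -4.91285992e+01 -4.03963253e-01 -3.12527740e+01
 -6.38463395e-02  4.35392931e-02  1.72442733e-04]
tool_pos [ 0.14281879 -0.63356721  0.22946335]
tool_rot [ 1.79992966e+02  1.09341747e-01 -7.72891298e+01]
force [ 0.88647334  0.39507568 -0.09031908]
wrist_torque [0.01413081 0.01434481 0.02185187]
grip_width 0.08710354845437597
scene {'fx': 447.4348315703584, 'fy': 447.4348315703584, 'cx': 250.79450701638234, 'cy': 185.94909292088153, 'R': [[0.8858371997059076, -0.4639784586694737, -0.004055306140781034], [-0.22951405026230876, -0.43056361907460855, -0.8728907552847409], [0.40325643993541677, 0.774169852048034, -0.48789884589998656]], 't': [-0.37599921729095476, 0.21380713704435514, 1.335864030800268]}
top {'fx': 468.4587689283576, 'fy': 468.4587689283576, 'cx': 261.56289169205934, 'cy': 189.0836820458274, 'R': [[0.024727712470595582, -0.9993817584340577, 0.024992821873926412], [-0.9846396042365491, -0.02867010216705474, -0.1722291351967553], [0.172839202743079, -0.02035008970449276, -0.984739805148627]], 't': [0.05230732921397436, 0.49734919214537554, 1.6764951088772413]}
wrist {'fx': 323.3380844221918, 'fy': 323.3380844221918, 'cx': 259.138405738725, 'cy': 193.35893782718247, 'R': [[0.22000465397763902, -0.9754968738456443, -0.0019497039665126517], [-0.9299487640391185, -0.21033492394081707, 0.30158666421599084], [-0.2946069389717383, -0.06453734491120874, -0.9534367743177921]], 't': [-0.6485640769836203, -0.03592190940295013, 0.3922611941571895]}
```

View pics/scene0.png

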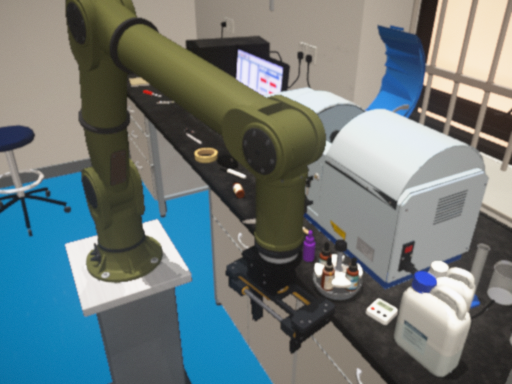

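View pics/top0.png

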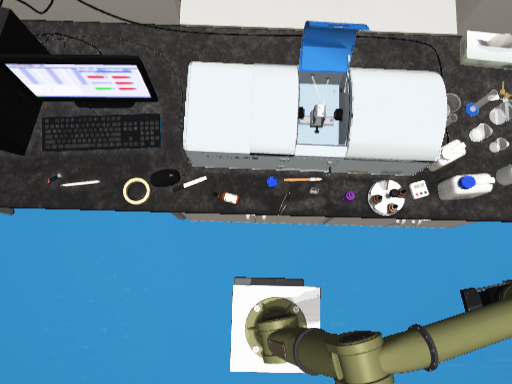

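View pics/wrist0.png

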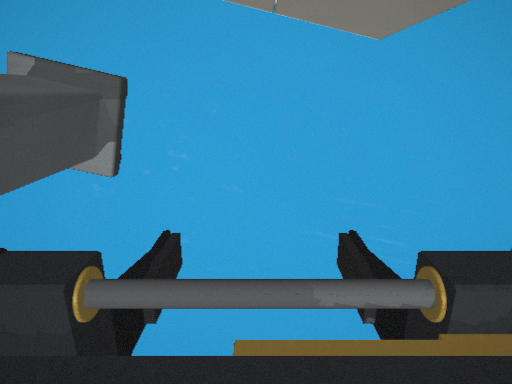

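```bash
python3 - <<'E'
import cv2
t=cv2.imread("pics/top0.png"); s=cv2.imread("pics/scene0.png")
cv2.imwrite("pics/t1.png",cv2.resize(t[140:230,180:320],None,fx=5.5,fy=5.5,interpolation=cv2.INTER_CUBIC))
cv2.imwrite("pics/t2.png",cv2.resize(t[140:230,320:460],None,fx=5.5,fy=5.5,interpolation=cv2.INTER_CUBIC))
cv2.imwrite("pics/s1.png",cv2.resize(s[130:310,180:400],None,fx=3.3,fy=3.3,interpolation=cv2.INTER_CUBIC))
E
```

```text
(no output)
```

View pics/t1.png

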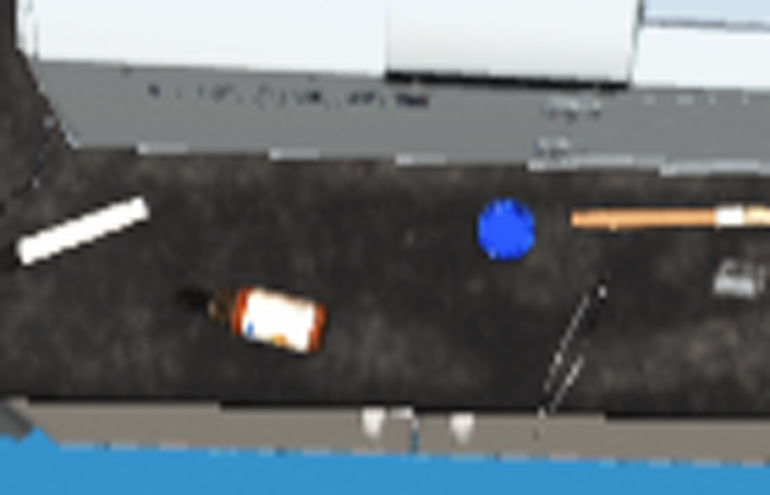

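View pics/t2.png

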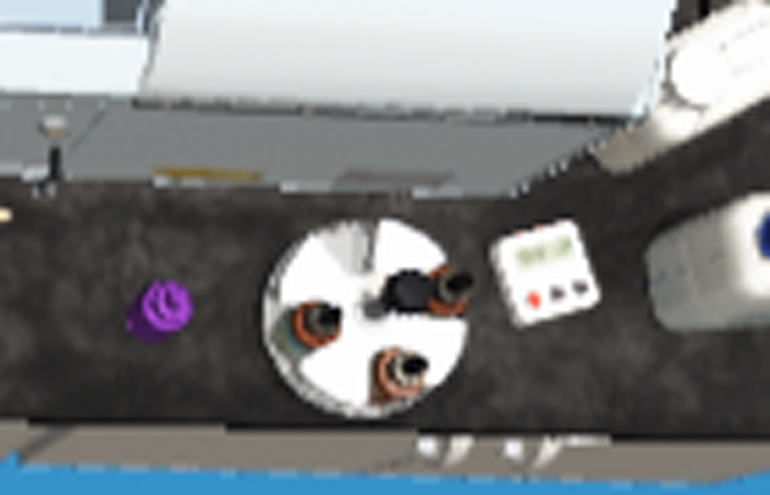

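View pics/s1.png

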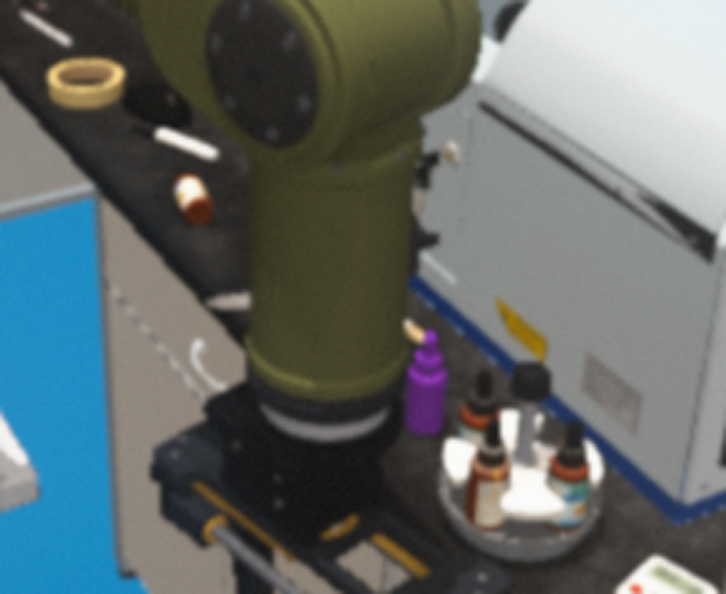

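```bash
cat > h.py <<'E'
import numpy as np, cv2
from cell import telemetry, read_camera, get_calibration
def cast(cal,u,v,z):
    R=np.array(cal['R']);t=np.array(cal['t'])
    d=R.T@np.array([(u-cal['cx'])/cal['fx'],(v-cal['cy'])/cal['fy'],1.]); c=-R.T@t
    return c+d*(z-c[2])/d[2]
def proj(cal,X):
    p=np.array(cal['R'])@np.array(X)+np.array(cal['t']); return cal['fx']*p[0]/p[2]+cal['cx'],cal['fy']*p[1]/p[2]+cal['cy']
def tool(o):
    from scipy.spatial.transform import Rotation as Ro
    return np.array(o['tool_pos']),Ro.from_euler('xyz',o['tool_rot'],degrees=True).as_matrix()
E
python3 - <<'E'
from h import *
c=get_calibration('top')
def P(n,u,v,z,ox): print(n,cast(c,ox+u/5.5,140+v/5.5,z).round(4))
P('base end',318,327,.0165,180);P('base mid',316,328,.0165,180);P('body/shoulder',238,312,.0165,180);P('bulbtip',185,298,.0165,180)
P('blue',506,230,.017,180)
P('edge1',100,402,0,180);P('edge2',700,413,0,180);P('edge3',650,432,0,320)
P('wall1',90,148,0,180);P('wall2',500,163,0,180);P('wall3',450,192,0,320)
P('tray',366,318,.024+.005,320);P('trayL',264,310,.03,320);P('trayR',470,310,.03,320);P('trayT',366,220,.03,320);P('trayB',366,418,.03,320)
P('bot1',330,312,.126,320);P('bot2',412,366,.126,320);P('bot3',462,281,.126,320)
P('knob',408,292,.152,320)
P('pocket',352,240,.06,320)
P('purple',170,303,.1,320)
E
```

```text
base end [0.4587 0.1522 0.0165]
base mid [0.458  0.1535 0.0165]
body/shoulder [0.4674 0.2064 0.0165]
bulbtip [0.476  0.2424 0.0165]
blue [0.5289 0.0268 0.017 ]
edge1 [0.4058 0.298  0.    ]
edge2 [ 0.4096 -0.1083  0.    ]
edge3 [ 0.4102 -0.6013  0.    ]
wall1 [0.5811 0.3133 0.    ]
wall2 [0.5791 0.0312 0.    ]
wall3 [ 0.5736 -0.4683  0.    ]
tray [ 0.4787 -0.3993  0.029 ]
trayL [ 0.4821 -0.3299  0.03  ]
trayR [ 0.4861 -0.4698  0.03  ]
trayT [ 0.546  -0.4004  0.03  ]
trayB [ 0.4107 -0.3975  0.03  ]
bot1 [ 0.466  -0.3479  0.126 ]
bot2 [ 0.4328 -0.3996  0.126 ]
bot3 [ 0.4885 -0.4331  0.126 ]
knob [ 0.4758 -0.3901  0.152 ]
pocket [ 0.526  -0.3819  0.06  ]
purple [ 0.4732 -0.2512  0.1   ]
```

```bash
python3 - <<'E'
from h import *
c=get_calibration('wrist');R=np.array(c['R']);t=np.array(c['t']);C=-R.T@t
p,T=tool(telemetry.get_obs())
print(C,p,T.T@(C-p)*1000, (R@T).round(3))
# target sequence: move to above bottle
from math import *
for X in ([.47,.20,.25],[.473,.226,.15]):
    print(T.T@(np.array(X)-p)*100, telemetry.get_obs()['tool_rot'][2])
E
```

```text
[ 0.22485488 -0.61494777  0.38371026] [ 0.14283694 -0.6336936   0.22971917] [  -0.46824023  -84.11301813 -154.00125434] [[ 1.     0.     0.   ]
 [ 0.     0.953 -0.301]
 [-0.     0.301  0.953]]
[-74.13150473 -50.25667146  -1.9253524 ] -77.29026830584007
[-76.5870722  -51.12262168   8.07816291] -77.29026830584007
```

```bash
cat > go.py <<'E'
import sys
from h import *
# usage: go.py x y z [yaw]
o=telemetry.get_obs();p,T=tool(o)
X=np.array([float(a) for a in sys.argv[1:4]])
d=T.T@(X-p)*100
s="shift cm %s"%d.round(2)
if len(sys.argv)>4:
    y=float(sys.argv[4]); cur=o['tool_rot'][2]
    s+=" turn %.3f"%(-np.radians((y-cur+180)%360-180))
print("t=%.2f"%o['time_s'],"pos",p.round(4),"rot",np.round(o['tool_rot'],1),"q",np.round(o['qpos'],0),"F",np.round(o['force'],1),"w",round(o['grip_width'],4)); print(s,"dist",np.linalg.norm(d).round(1))
E
python3 go.py .38 -.35 .25 -50
```

```text
t=0.15 pos [ 0.1428 -0.6337  0.2297] rot [ 1.80e+02  1.00e-01 -7.73e+01] q [78. 18. -4. 83.  1. 79. -3.] F [ 0.1  0.3 -0.5] w 0.0869
shift cm [-22.46 -29.38  -2.  ] turn -0.476 dist 37.0
```

Request:
{"op": "carry_out", "data": {
  "translation": [
    [-3.7,-4.9,-0.4],
    [-7.4,-9.8,-0.8],
    [-11.2,-14.7,-1.2],
    [-15,-19.6,-1.6],
    [-18.7,-24.5,-2]
  ],
  "turn": [-0.1,-0.2,-0.3,-0.4,-0.48],
  "gripper": [1,1,1,1,1]
}}

```text
time_s: 0.78
tool_pos: [0.3418, -0.3959, 0.2506]
tool_rot: [180.0, -0.0, -49.6]
force: [1.2, -0.2, -0.0]
grip_width: 0.0871
```

```bash
python3 go.py .445 -.12 .25 -20
```

```text
t=0.78 pos [ 0.3418 -0.3959  0.2506] rot [180.   -0.  -49.6] q [ 64.   3. -18.  99.   1.  78.  -4.] F [ 1.2 -0.2 -0. ] w 0.0871
shift cm [-14.34 -25.74   0.05] turn -0.517 dist 29.5
```

Request:
{"op": "carry_out", "data": {
  "translation": [
    [-2.9,-5.2,0],
    [-5.8,-10.4,0],
    [-8.7,-15.6,0],
    [-11.6,-20.8,0],
    [-14.4,-25.7,0]
  ],
  "turn": [-0.1,-0.2,-0.3,-0.4,-0.52],
  "gripper": [1,1,1,1,1]
}}

```text
time_s: 1.4
tool_pos: [0.4444, -0.1198, 0.2505]
tool_rot: [180.0, -0.0, -19.8]
force: [0.5, -0.7, -0.4]
grip_width: 0.0871
```

```bash
python3 go.py .45 .16 .25 -11
```

```text
t=1.40 pos [ 0.4444 -0.1198  0.2505] rot [180.   -0.  -19.8] q [ 48.  -5. -34. 106.  -3.  78.  -5.] F [ 0.5 -0.7 -0.4] w 0.0871
shift cm [ -8.94 -26.52   0.03] turn -0.153 dist 28.0
```

Request:
{"op": "carry_out", "data": {
  "translation": [
    [-1.8,-5.3,0],
    [-3.6,-10.6,0],
    [-5.4,-15.9,0],
    [-7.2,-21.2,0],
    [-9,-26.5,0]
  ],
  "turn": [-0.03,-0.06,-0.09,-0.12,-0.15],
  "gripper": [1,1,1,1,1]
}}

```text
time_s: 2.02
tool_pos: [0.4498, 0.1595, 0.2506]
tool_rot: [180.0, -0.1, -11.4]
force: [-0.1, 0.4, -0.5]
grip_width: 0.0869
```

```bash
python3 go.py .46 .22 .15 -11; python3 - <<'E'
from h import *
np.save('pics/c1.npy',get_calibration('wrist'),allow_pickle=True)
im=read_camera('wrist');cv2.imwrite('pics/w1.png',im[:,:,::-1])
E
```

```text
t=2.02 pos [0.4498 0.1595 0.2506] rot [ 1.80e+02 -1.00e-01 -1.14e+01] q [ 34.  -3. -55. 103.  -2.  78. -31.] F [-0.1  0.4 -0.5] w 0.0869
shift cm [-0.21 -6.14 10.05] turn -0.006 dist 11.8
```

View pics/w1.png

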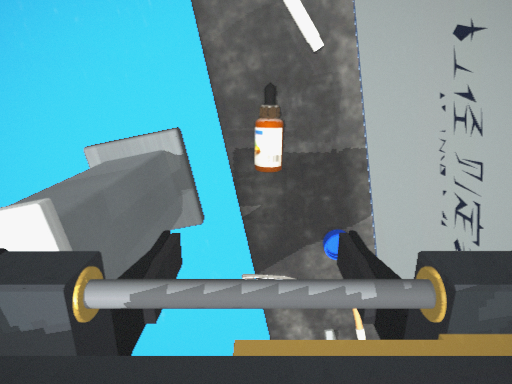

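```bash
python3 - <<'E'
from h import *
im=cv2.imread('pics/w1.png')
cv2.imwrite('pics/w1c.png',cv2.resize(im[70:190,220:320],None,fx=5,fy=5,interpolation=cv2.INTER_CUBIC))
c=np.load('pics/c1.npy',allow_pickle=True).item()
hsv=cv2.cvtColor(im,cv2.COLOR_BGR2HSV)
# amber + label : saturated red/orange
m=((hsv[...,0]<18)&(hsv[...,1]>120)&(hsv[...,2]>50)).astype(np.uint8); m[:, :225]=0;m[:,310:]=0;m[190:]=0
ys,xs=np.nonzero(m);print(xs.min(),xs.max(),ys.min(),ys.max())
for r in range(100,175,6):
    x=xs[ys==r]; 
    if len(x): print(r,x.min(),x.max())
for n,u,v in(('tip',270,85),('base',268,171)): print(n,cast(c,u,v,.0165))
print('edge',[cast(c,*a,0).round(3) for a in((193,5),(268,335))],'wall',[cast(c,*a,0).round(3) for a in((355,5),(375,230))])
E
```

```text
255 283 121 171
124 255 283
136 282 282
142 282 282
148 282 282
166 255 281
tip [0.48054852 0.24567109 0.0165    ]
base [0.45932608 0.14746496 0.0165    ]
edge [array([0.413, 0.345, 0.   ]), array([ 0.411, -0.109,  0.   ])] wall [array([0.589, 0.31 , 0.   ]), array([0.586, 0.034, 0.   ])]
```

View pics/w1c.png

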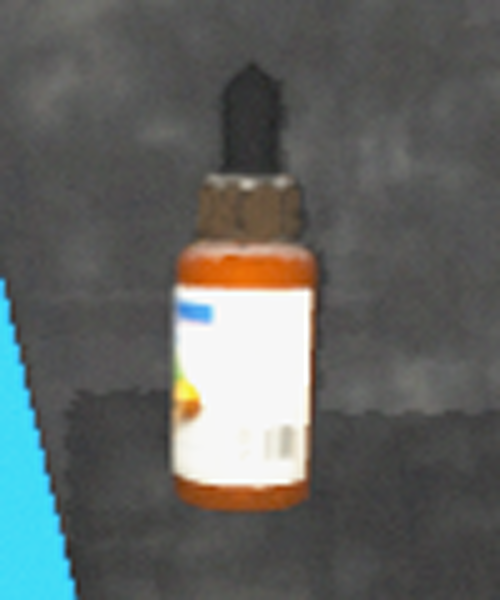

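```bash
python3 - <<'E'
from h import *
im=read_camera('scene');cv2.imwrite('pics/s2.png',im[:,:,::-1])
cv2.imwrite('pics/s2c.png',cv2.resize(im[150:310,220:400,::-1],None,fx=4.2,fy=3.75,interpolation=cv2.INTER_CUBIC))
t=read_camera('top')[150:210,180:330,::-1]
cv2.imwrite('pics/t2c.png',cv2.resize(t,None,fx=5.3,fy=5.3,interpolation=cv2.INTER_CUBIC))
E
```

```text
(no output)
```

View pics/s2c.png

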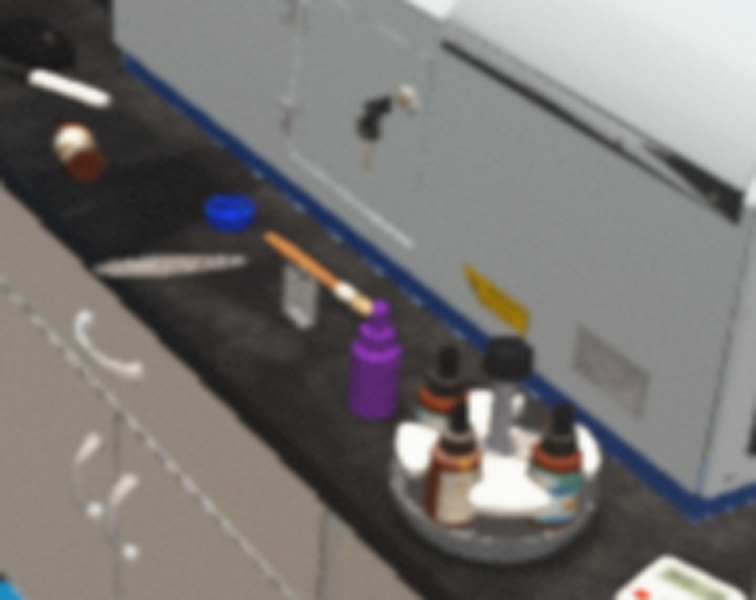

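View pics/s2.png

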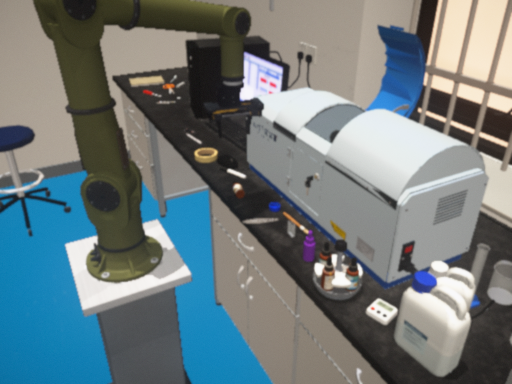

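```bash
python3 - <<'E'
from h import *
c=get_calibration('scene')
for u,v in((120,62),(330,235),(690,515)): print('plinth bottom',cast(c,220+u/4.2,150+v/3.75,0).round(4))
for u,v in((130,52),(330,218),(700,492)): print('plinth top .015',cast(c,220+u/4.2,150+v/3.75,.015).round(4))
for u,v in((10,190),(410,585)): print('edge',cast(c,220+u/4.2,150+v/3.75,0).round(4))
for u,v in((78,163),):print('bottle base',cast(c,220+u/4.2,150+v/3.75,.0165).round(4))
for u,v in((505,345),):print('knobtop',cast(c,220+u/4.2,150+v/3.75,.152).round(4))
E
```

```text
plinth bottom [0.6037 0.3622 0.    ]
plinth bottom [ 0.5931 -0.0343  0.    ]
plinth bottom [ 0.5934 -0.4609  0.    ]
plinth top .015 [0.61   0.3528 0.015 ]
plinth top .015 [ 0.5955 -0.0293  0.015 ]
plinth top .015 [ 0.6025 -0.4571  0.015 ]
edge [0.3936 0.1629 0.    ]
edge [ 0.3923 -0.4341  0.    ]
bottle base [0.4561 0.1563 0.0165]
knobtop [ 0.4751 -0.398   0.152 ]
```

View pics/t2c.png

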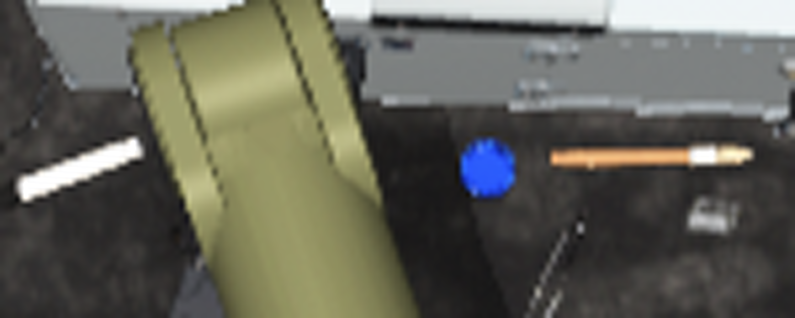

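```bash
python3 go.py .461 .236 .08 -4
```

```text
t=2.17 pos [0.4492 0.1614 0.2506] rot [-180.    0.  -11.] q [ 34.  -3. -55. 103.  -2.  78. -31.] F [ 0.7 -0.5  0. ] w 0.0871
shift cm [-0.26 -7.53 17.06] turn -0.122 dist 18.7
```

Request:
{"op": "carry_out", "data": {
  "translation": [
    [0,-2.5,4],
    [-0.1,-5,9],
    [-0.2,-7.5,13],
    [-0.25,-7.5,17],
    [-0.25,-7.5,17]
  ],
  "turn": [-0.04,-0.08,-0.12,-0.12,-0.12],
  "gripper": [1,1,1,1,1]
}}

```text
time_s: 2.8
tool_pos: [0.4603, 0.2296, 0.0775]
tool_rot: [179.8, 0.4, -4.6]
force: [-0.5, 0.3, 0.2]
grip_width: 0.0871
```

```bash
python3 go.py .461 .236 .018 -4; python3 - <<'E'
from h import *
np.save('pics/c2.npy',get_calibration('wrist'),allow_pickle=True)
im=read_camera('wrist');cv2.imwrite('pics/w2.png',im[:,:,::-1])
E
```

```text
t=2.80 pos [0.4603 0.2296 0.0775] rot [179.8   0.4  -4.6] q [ 21.  19. -57. 110.  18.  61. -48.] F [-0.5  0.3  0.2] w 0.0871
shift cm [ 0.06 -0.66  5.95] turn -0.010 dist 6.0
```

View pics/w2.png

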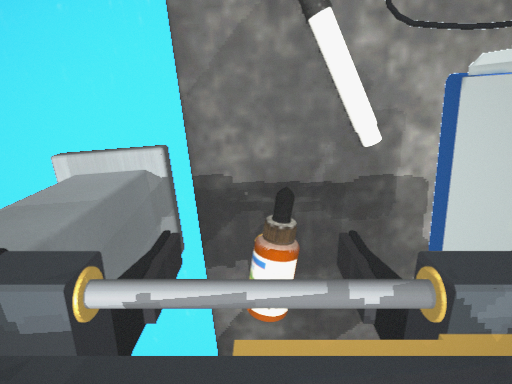

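```bash
python3 - <<'E'
from h import *
c=np.load('pics/c2.npy',allow_pickle=True).item()
for a in((447,75),(431,248)): print('plinth',cast(c,*a,0).round(4))
for a in((463,75),): print('plinth',[ (z,cast(c,*a,z).round(4)) for z in(0,.02,.04)])
print('tip',cast(c,286,188,.0165),'coll',cast(c,282,222,.0165), 'edge',cast(c,185,145,0))
for s in(-.0435,0,.0435): print(proj(c,np.array([.4603,.2296,.0775-.008])+np.array([.997,-.08,0])*s))
E
```

```text
plinth [0.5932 0.3134 0.    ]
plinth [0.593  0.1844 0.    ]
plinth [(0, array([0.6038, 0.3125, 0.    ])), (0.02, array([0.5921, 0.3126, 0.02  ])), (0.04, array([0.5804, 0.3127, 0.04  ]))]
tip [0.48054747 0.2478483  0.0165    ] coll [0.47630431 0.22263712 0.0165    ] edge [0.41099881 0.28059476 0.        ]
(np.float64(180.17787151207295), np.float64(249.28162653611557))
(np.float64(258.3069597683346), np.float64(249.55310155892278))
(np.float64(336.6701471188341), np.float64(249.82539000549275))
```

Request:
{"op": "carry_out", "data": {
  "translation": [
    [0.3,-0.6,3],
    [0.3,-0.6,5],
    [0.3,-0.6,5.9],
    [0.3,-0.6,5.9]
  ],
  "turn": [0,0,0,0],
  "gripper": [1,1,1,1]
}}

```text
time_s: 3.35
tool_pos: [0.466, 0.2373, 0.0217]
tool_rot: [180.0, 0.0, -4.5]
force: [0.6, -0.9, 0.5]
grip_width: 0.0867
```

```bash
python3 go.py .463 .2355 .018 -4; python3 - <<'E'
from h import *
im=read_camera('wrist');cv2.imwrite('pics/w3.png',im[:,:,::-1])
E
```

```text
t=3.35 pos [0.466  0.2373 0.0217] rot [180.    0.   -4.5] q [ 17.  24. -54. 112.  24.  56. -53.] F [ 0.6 -0.9  0.5] w 0.0867
shift cm [-0.29  0.2   0.37] turn -0.010 dist 0.5
```

View pics/w3.png

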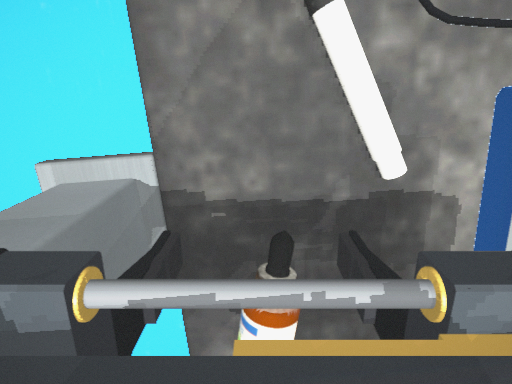

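Request:
{"op": "carry_out", "data": {
  "translation": [
    [-0.2,0.2,0.4],
    [-0.2,0.2,0.4],
    [-0.2,0.2,0.4],
    [-0.2,0.2,0.4],
    [-0.2,0.2,0.4]
  ],
  "turn": [0,0,0,0,0],
  "gripper": [1,0.75,0.65,0.55,0.48],
  "squeeze": 6
}}

```text
time_s: 4.03
tool_pos: [0.4639, 0.2359, 0.0176]
tool_rot: [180.0, -0.0, -4.5]
force: [-0.0, 1.1, 0.1]
grip_width: 0.0547
```

Request:
{"op": "carry_out", "data": {
  "translation": [
    [0,0,0],
    [0,0,0],
    [0,0,0],
    [0,0,0],
    [0,0,0]
  ],
  "turn": [0,0,0,0,0],
  "gripper": [0.43,0.38,0.33,0.28,0.25]
}}

```text
time_s: 4.65
tool_pos: [0.4639, 0.2359, 0.0175]
tool_rot: [-180.0, -0.0, -4.5]
force: [0.3, 0.2, 0.7]
grip_width: 0.0234
```

```bash
python3 go.py .463 .2355 .018 -4; python3 - <<'E'
from h import *
im=read_camera('wrist');cv2.imwrite('pics/w4.png',im[:,:,::-1])
E
```

```text
t=4.65 pos [0.4639 0.2359 0.0175] rot [-180.    -0.    -4.5] q [ 17.  24. -54. 112.  24.  55. -53.] F [0.3 0.2 0.7] w 0.0234
shift cm [-0.09  0.05 -0.05] turn -0.009 dist 0.1
```

View pics/w4.png

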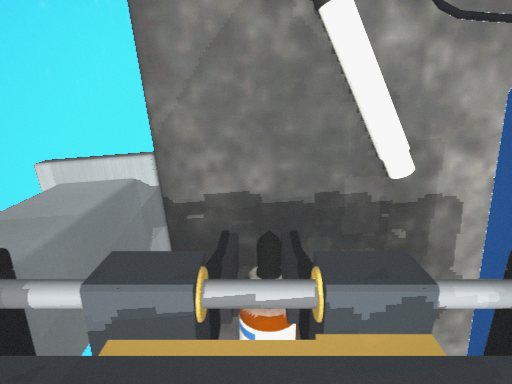

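Request:
{"op": "carry_out", "data": {
  "translation": [
    [0,0,0],
    [0,0,0],
    [0,0,0],
    [0,0,0],
    [0,0,0]
  ],
  "turn": [0,0,0,0,0],
  "gripper": [0.2,0.15,0.1,0.05,0.05],
  "squeeze": 6
}}

```text
time_s: 5.32
tool_pos: [0.4638, 0.2358, 0.0175]
tool_rot: [180.0, 0.0, -4.5]
force: [-0.3, -0.2, -0.5]
grip_width: 0.0128
```

```bash
python3 go.py .463 .2355 .018 -4; python3 - <<'E'
from h import *
np.save('pics/c5.npy',get_calibration('wrist'),allow_pickle=True)
im=read_camera('wrist');cv2.imwrite('pics/w5.png',im[:,:,::-1])
E
```

```text
t=5.33 pos [0.4638 0.2358 0.0175] rot [180.    0.   -4.5] q [ 17.  24. -54. 112.  24.  55. -53.] F [-0.3 -0.2 -0.5] w 0.0128
shift cm [-0.08  0.03 -0.05] turn -0.009 dist 0.1
```

View pics/w5.png

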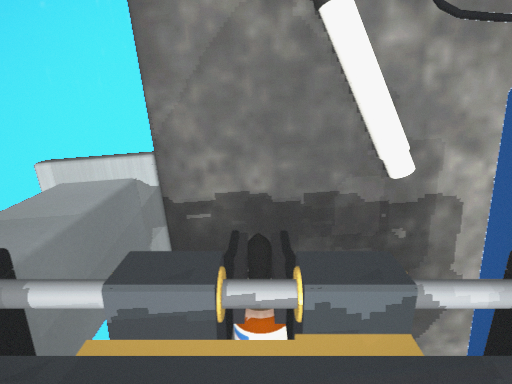

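```bash
python3 - <<'E'
from h import *
c=np.load('pics/c5.npy',allow_pickle=True).item()
print(cast(c,258,234,.018), cast(c,259,324,.0165))
for s in (87,89.5,92):
  for th in (15,30,45,60,70,80,90):
    a=np.radians(th); print(s,th,'dy %.1f dz %.1f'%(s*(1-np.cos(a))+16.5*np.sin(a), -(s*np.sin(a)+16.5*np.cos(a)-16.5)))
E
```

```text
[0.46489429 0.24915538 0.018     ] [0.46087631 0.19193531 0.0165    ]
87 15 dy 7.2 dz -22.0
87 30 dy 19.9 dz -41.3
87 45 dy 37.1 dz -56.7
87 60 dy 57.8 dz -67.1
87 70 dy 72.7 dz -70.9
87 80 dy 88.1 dz -72.0
87 90 dy 103.5 dz -70.5
89.5 15 dy 7.3 dz -22.6
89.5 30 dy 20.2 dz -42.5
89.5 45 dy 37.9 dz -58.5
89.5 60 dy 59.0 dz -69.3
89.5 70 dy 74.4 dz -73.2
89.5 80 dy 90.2 dz -74.5
89.5 90 dy 106.0 dz -73.0
92 15 dy 7.4 dz -23.2
92 30 dy 20.6 dz -43.8
92 45 dy 38.6 dz -60.2
92 60 dy 60.3 dz -71.4
92 70 dy 76.0 dz -75.6
92 80 dy 92.3 dz -77.0
92 90 dy 108.5 dz -75.5
```

Request:
{"op": "carry_out", "data": {
  "translation": [
    [0,0.3,-1.2],
    [0,0.73,-2.2],
    [0,1.3,-3.2],
    [0,2,-4.2],
    [0,2.9,-5.1]
  ],
  "turn": [0,0,0,0,0],
  "gripper": [0.05,0.05,0.05,0.05,0.05]
}}

```text
time_s: 6.0
tool_pos: [0.4616, 0.2063, 0.0693]
tool_rot: [180.0, -0.0, -4.5]
force: [0.0, 0.0, 0.3]
grip_width: 0.0122
```

```bash
python3 go.py .463 .2355 .018 -4; python3 - <<'E'
from h import *
im=read_camera('wrist');cv2.imwrite('pics/w6.png',im[:,:,::-1])
im=read_camera('scene');cv2.imwrite('pics/s6.png',cv2.resize(im[140:240,180:300,::-1],None,fx=5,fy=5))
E
```

```text
t=6.00 pos [0.4616 0.2063 0.0693] rot [180.   -0.   -4.5] q [ 24.  18. -58. 112.  17.  59. -45.] F [0.  0.  0.3] w 0.0122
shift cm [-0.09 -2.92  5.13] turn -0.009 dist 5.9
```

View pics/w6.png

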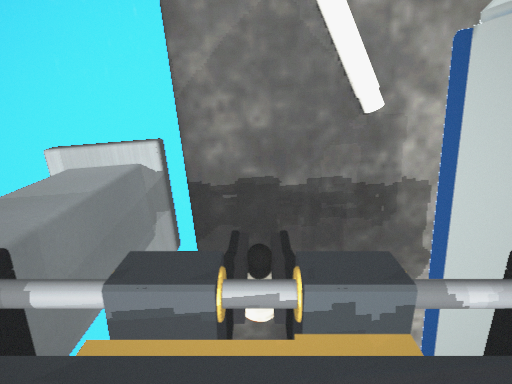

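View pics/s6.png

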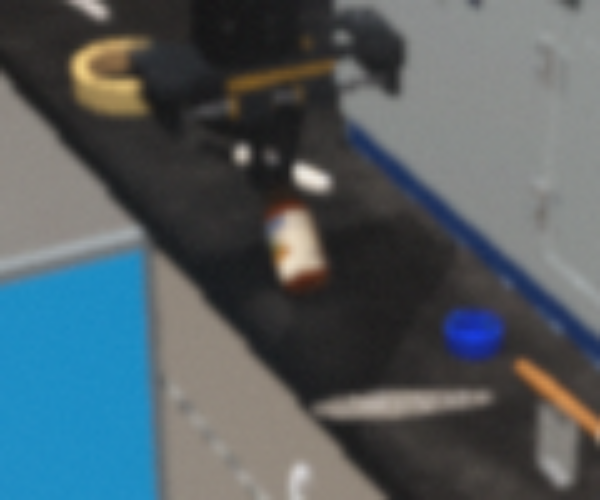

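Request:
{"op": "carry_out", "data": {
  "translation": [
    [0,0.8,-0.65],
    [0,1.55,-1.15],
    [0,2.3,-1.55],
    [0,3,-1.85],
    [0,3.7,-2.1]
  ],
  "turn": [0,0,0,0,0],
  "gripper": [0.05,0.05,0.05,0.05,0.05]
}}

```text
time_s: 6.72
tool_pos: [0.4586, 0.1695, 0.0896]
tool_rot: [180.0, 0.0, -4.5]
force: [0.0, -0.3, -0.2]
grip_width: 0.0126
```

Request:
{"op": "carry_out", "data": {
  "translation": [
    [0,0.8,-0.15],
    [0,1.6,-0.25],
    [0,2.4,-0.3],
    [0,3.1,-0.3],
    [0,3.7,-0.25]
  ],
  "turn": [0,0,0,0,0],
  "gripper": [0.05,0.05,0.05,0.05,0.05]
}}

```text
time_s: 7.35
tool_pos: [0.4557, 0.1326, 0.092]
tool_rot: [180.0, 0.0, -4.5]
force: [0.3, -0.0, -1.6]
grip_width: 0.0124
```

```bash
python3 go.py .463 .2355 .018 -4; python3 - <<'E'
from h import *
im=read_camera('wrist');cv2.imwrite('pics/w7.png',im[:,:,::-1])
im=read_camera('scene');cv2.imwrite('pics/s7.png',cv2.resize(im[140:240,180:300,::-1],None,fx=5,fy=5))
E
```

```text
t=7.35 pos [0.4557 0.1326 0.092 ] rot [180.    0.   -4.5] q [ 36.  10. -59. 115.  10.  60. -32.] F [ 0.3 -0.  -1.6] w 0.0124
shift cm [ -0.08 -10.31   7.4 ] turn -0.009 dist 12.7
```

View pics/w7.png

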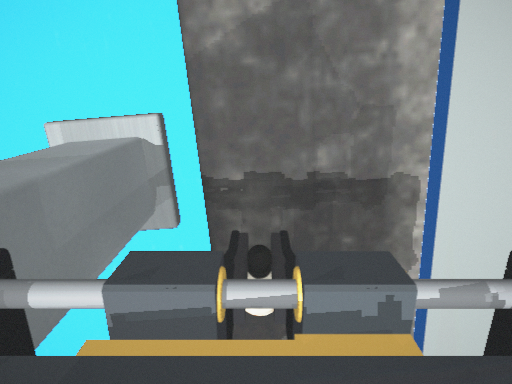

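View pics/s7.png

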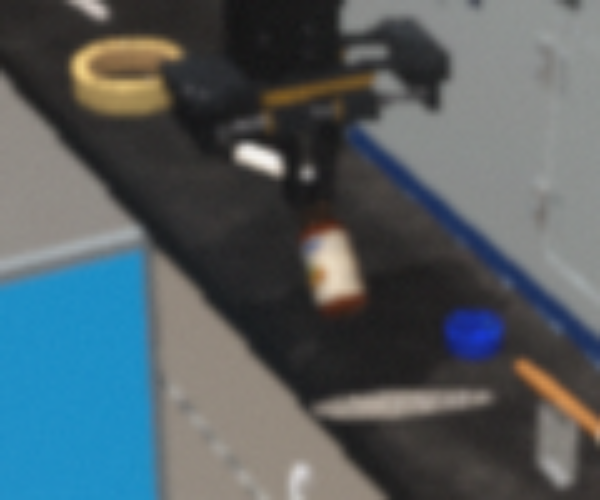

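```bash
python3 - <<'E'
from h import *
c=get_calibration('scene');R=np.array(c['R']);C=-R.T@np.array(c['t'])
def onplane(u,v,p0,yaw=-4.5):
    n=np.array([np.cos(np.radians(yaw)),np.sin(np.radians(yaw)),0])
    d=R.T@np.array([(u-c['cx'])/c['fx'],(v-c['cy'])/c['fy'],1.]); return C+d*((p0-C)@n)/(d@n)
for n,u,v,p in(('s6 base',305,285,[.4616,.2063,.0693]),('s6 sh',283,207,[.4616,.2063,.0693]),('s7 base',340,303,[.4557,.1326,.092]),('s7 sh',320,224,[.4557,.1326,.092])):
    print(n,onplane(180+u/5,140+v/5,np.array(p)).round(4))
E
```

```text
s6 base [0.4561 0.1368 0.0117]
s6 sh [0.4593 0.1777 0.0555]
s7 base [0.4509 0.0711 0.0329]
s7 sh [0.4536 0.1061 0.0779]
```

Request:
{"op": "carry_out", "data": {
  "translation": [
    [0,0,0],
    [0,0,0],
    [0,0,0],
    [0,0,0]
  ],
  "turn": [0,0,0,0],
  "gripper": [0.05,0.05,0.05,0.05],
  "squeeze": 3
}}

```text
time_s: 7.95
tool_pos: [0.4557, 0.1333, 0.092]
tool_rot: [180.0, 0.0, -4.5]
force: [-0.3, -0.5, -0.6]
grip_width: 0.0128
```

```bash
python3 go.py .463 .2355 .018 -4; python3 - <<'E'
from h import *
im=read_camera('wrist');cv2.imwrite('pics/w8.png',im[:,:,::-1])
im=read_camera('scene');cv2.imwrite('pics/s8.png',cv2.resize(im[140:240,180:300,::-1],None,fx=5,fy=5))
E
```

```text
t=7.95 pos [0.4557 0.1333 0.092 ] rot [180.    0.   -4.5] q [ 36.  10. -59. 115.  10.  60. -32.] F [-0.3 -0.5 -0.6] w 0.0128
shift cm [ -0.07 -10.25   7.4 ] turn -0.009 dist 12.6
```

View pics/s8.png

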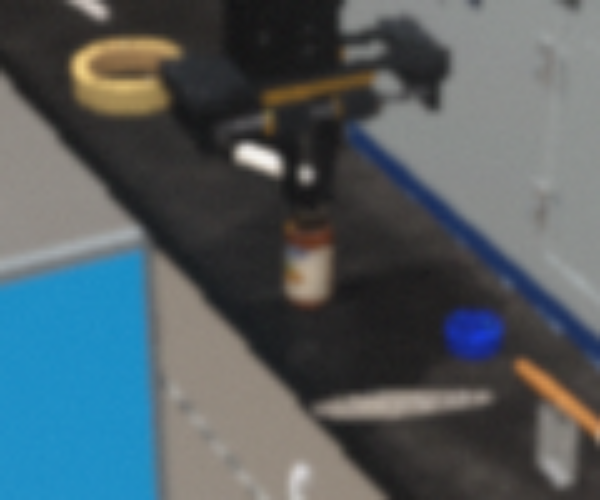

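```bash
python3 - <<'E'
from h import *
c=get_calibration('scene')
b=np.array([.456,.133,0])
for z in(0,.031,.056,.07,.089):
    u,v=proj(c,b+[0,0,z]);print(z,round((u-180)*5),round((v-140)*5))
E
```

```text
0 307 301
0.031 307 264
0.056 306 234
0.07 306 217
0.089 306 193
```

View pics/w8.png

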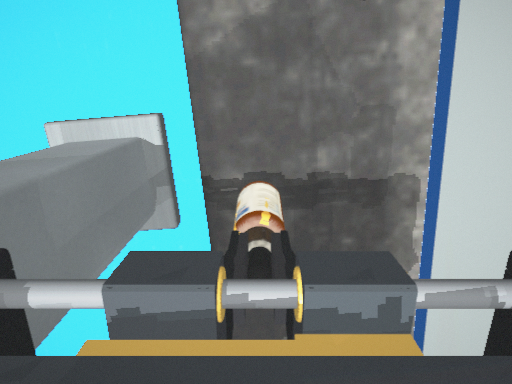

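```bash
python3 - <<'E'
from h import *
c=get_calibration('wrist')
b=np.array([.4557,.133,0])
for z in(0,.028,.056,.062,.077,.102):
    u,v=proj(c,b+[0,0,z]);print(z,round(u),round(v), [ [round(q) for q in proj(c,b+[0,dy,z])] for dy in (-.0165,.0165)])
E
```

```text
0 258 201 [[260, 220], [257, 181]]
0.028 258 214 [[260, 234], [257, 192]]
0.056 258 229 [[260, 253], [256, 205]]
0.062 258 233 [[260, 257], [256, 209]]
0.077 258 244 [[260, 269], [256, 218]]
0.102 258 267 [[261, 295], [255, 237]]
```

Request:
{"op": "carry_out", "data": {
  "translation": [
    [0,0,0.15],
    [0,0,0.3],
    [0,0,0.4],
    [0,0,0.4]
  ],
  "turn": [0,0,0,0],
  "gripper": [0.05,0.05,0.05,0.05],
  "squeeze": 3
}}

```text
time_s: 8.55
tool_pos: [0.4558, 0.1333, 0.0881]
tool_rot: [-180.0, -0.0, -4.5]
force: [-0.5, 0.2, 1.2]
grip_width: 0.0124
```

```bash
python3 go.py .463 .2355 .018 -4; python3 - <<'E'
from h import *
im=read_camera('wrist');cv2.imwrite('pics/w9.png',cv2.resize(im[160:300,180:340,::-1],None,fx=4,fy=4))
im=read_camera('scene');cv2.imwrite('pics/s9.png',cv2.resize(im[160:220,210:270,::-1],None,fx=9,fy=9))
E
```

```text
t=8.55 pos [0.4558 0.1333 0.0881] rot [-180.    -0.    -4.5] q [ 36.  10. -59. 115.  10.  60. -32.] F [-0.5  0.2  1.2] w 0.0124
shift cm [ -0.09 -10.25   7.01] turn -0.009 dist 12.4
```

View pics/s9.png

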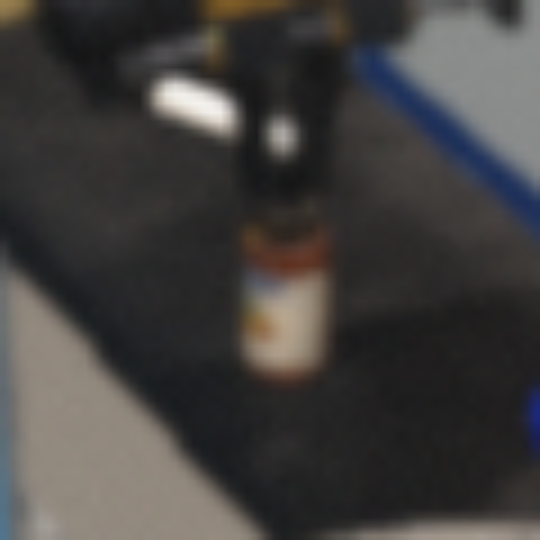

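View pics/w9.png

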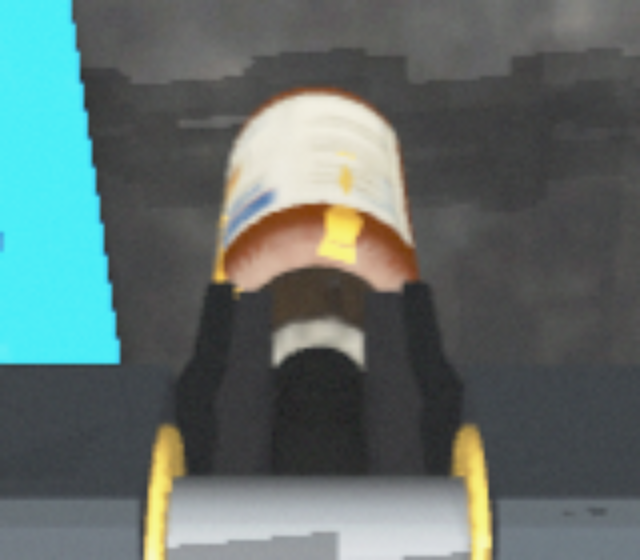

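Request:
{"op": "carry_out", "data": {
  "translation": [
    [0,0,0.1],
    [0,0,0.1],
    [0,0,0.1],
    [0,0,0.1],
    [0,0,0.1]
  ],
  "turn": [0,0,0,0,0],
  "gripper": [0.05,0.18,0.24,0.32,0.4]
}}

```text
time_s: 9.28
tool_pos: [0.4555, 0.133, 0.0868]
tool_rot: [180.0, 0.0, -4.5]
force: [0.2, -0.1, 0.2]
grip_width: 0.0306
```

```bash
python3 go.py .463 .2355 .018 -4; python3 - <<'E'
from h import *
im=read_camera('wrist');cv2.imwrite('pics/w10.png',cv2.resize(im[160:300,180:340,::-1],None,fx=4,fy=4))
im=read_camera('scene');cv2.imwrite('pics/s10.png',cv2.resize(im[160:220,210:270,::-1],None,fx=9,fy=9))
E
```

```text
t=9.28 pos [0.4555 0.133  0.0868] rot [180.    0.   -4.5] q [ 36.  11. -59. 115.  10.  60. -32.] F [ 0.2 -0.1  0.2] w 0.0306
shift cm [ -0.06 -10.28   6.88] turn -0.009 dist 12.4
```

View pics/s10.png

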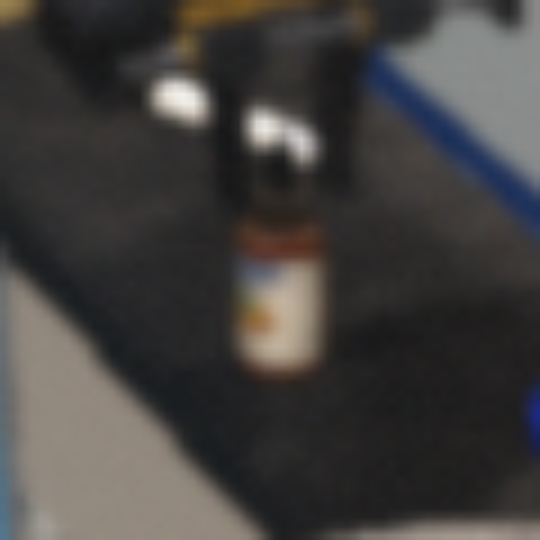

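View pics/w10.png

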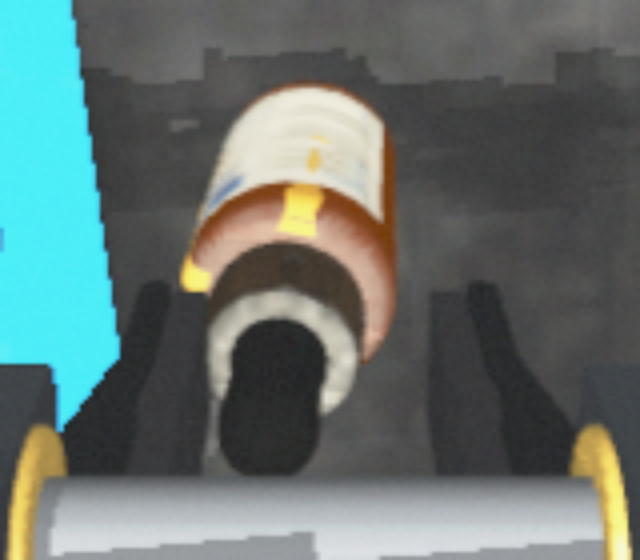

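Request:
{"op": "carry_out", "data": {
  "translation": [
    [0,0,0],
    [0,0,0],
    [0,0,0]
  ],
  "turn": [0,0,0],
  "gripper": [0.5,0.6,0.6]
}}

```text
time_s: 9.75
tool_pos: [0.4557, 0.1331, 0.087]
tool_rot: [180.0, 0.0, -4.5]
force: [-0.3, 0.0, -0.1]
grip_width: 0.0509
```

```bash
python3 go.py .463 .2355 .018 -4; python3 - <<'E'
from h import *
im=read_camera('wrist');cv2.imwrite('pics/w11.png',cv2.resize(im[160:300,180:340,::-1],None,fx=4,fy=4))
c=get_calibration('wrist')
for x in (.4515,.4535,.4555):
  b=np.array([x,.133,0])
  print(x,[[round(4*(a-o)) for a,o in zip(proj(c,b+[0,0,z]),(180,160))] for z in (0,.056,.077,.102)])
E
```

```text
t=9.75 pos [0.4557 0.1331 0.087 ] rot [180.    0.   -4.5] q [ 36.  10. -59. 115.  10.  60. -32.] F [-0.3  0.  -0.1] w 0.0509
shift cm [ -0.08 -10.27   6.9 ] turn -0.009 dist 12.4
0.4515 [[292, 174], [286, 292], [283, 355], [278, 450]]
0.4535 [[302, 173], [299, 291], [297, 354], [294, 449]]
0.4555 [[313, 172], [312, 290], [311, 353], [310, 448]]
```

View pics/w11.png

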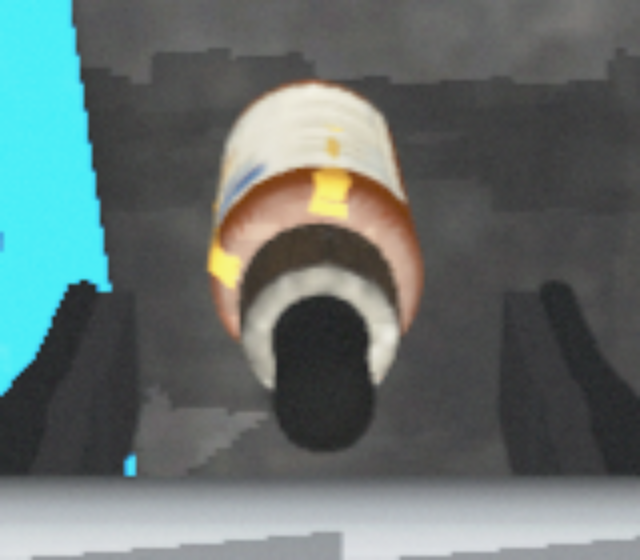

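Request:
{"op": "carry_out", "data": {
  "translation": [
    [0,0,-2],
    [0,0,-7],
    [0,0,-13],
    [0,0,-18]
  ],
  "turn": [0,0,0,0],
  "gripper": [0.6,0.8,1,1]
}}

```text
time_s: 10.3
tool_pos: [0.4558, 0.1334, 0.2693]
tool_rot: [180.0, -0.1, -4.5]
force: [0.1, -0.1, 0.3]
grip_width: 0.0746
```

```bash
python3 go.py .44 -.14 .27 -40
```

```text
t=10.30 pos [0.4558 0.1334 0.2693] rot [ 1.8e+02 -1.0e-01 -4.5e+00] q [ 43.  -4. -59. 102.  -4.  80. -20.] F [ 0.1 -0.1  0.3] w 0.0746
shift cm [ 0.57 27.38 -0.06] turn 0.619 dist 27.4
```

Request:
{"op": "carry_out", "data": {
  "translation": [
    [0.1,5.5,0],
    [0.2,11,0],
    [0.3,16.5,0],
    [0.4,22,0],
    [0.5,27.4,0]
  ],
  "turn": [0.12,0.24,0.36,0.48,0.6],
  "gripper": [1,1,1,1,1]
}}

```text
time_s: 10.92
tool_pos: [0.4388, -0.1421, 0.2672]
tool_rot: [180.0, -0.1, -39.1]
force: [0.5, 0.3, 0.4]
grip_width: 0.0869
```

```bash
python3 go.py .43 -.39 .27 -80;python3 - <<'E'
from h import *
im=read_camera('top');cv2.imwrite('pics/t12.png',cv2.resize(im[150:220,190:330,::-1],None,fx=5.5,fy=5.5,interpolation=cv2.INTER_CUBIC))
E
```

```text
t=10.93 pos [ 0.4388 -0.1421  0.2672] rot [ 1.80e+02 -1.00e-01 -3.91e+01] q [ 59.  -6. -41. 104.  -4.  80. -20.] F [0.5 0.3 0.4] w 0.0869
shift cm [14.97 19.78 -0.25] turn 0.713 dist 24.8
```

View pics/t12.png

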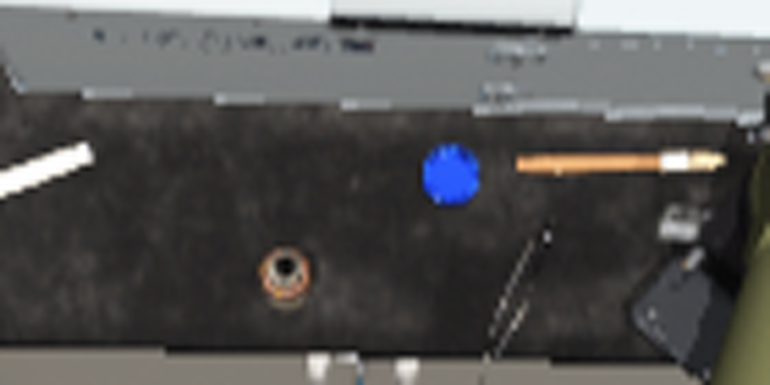

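Bottle stands upright (crop 285,272), clear of the caps and brush. On to the stand.

Request:
{"op": "carry_out", "data": {
  "translation": [
    [3,4,0],
    [6,8,0],
    [9,12,0],
    [12,16,0],
    [15,19.8,0]
  ],
  "turn": [0.14,0.28,0.42,0.56,0.71],
  "gripper": [1,1,1,1,1]
}}

```text
time_s: 11.6
tool_pos: [0.4313, -0.3902, 0.2669]
tool_rot: [180.0, 0.0, -79.9]
force: [-0.4, 0.7, 0.8]
grip_width: 0.087
```

```bash
python3 go.py .478 -.395 .14 -65;python3 - <<'E'
from h import *
np.save('pics/c13.npy',get_calibration('wrist'),allow_pickle=True)
im=read_camera('wrist');cv2.imwrite('pics/w13.png',im[:,:,::-1])
E
```

```text
t=11.60 pos [ 0.4313 -0.3902  0.2669] rot [180.    0.  -79.9] q [ 67.  11. -31.  89.   6.  81. -45.] F [-0.4  0.7  0.8] w 0.087
shift cm [ 1.29 -4.51 12.69] turn -0.259 dist 13.5
```

View pics/w13.png

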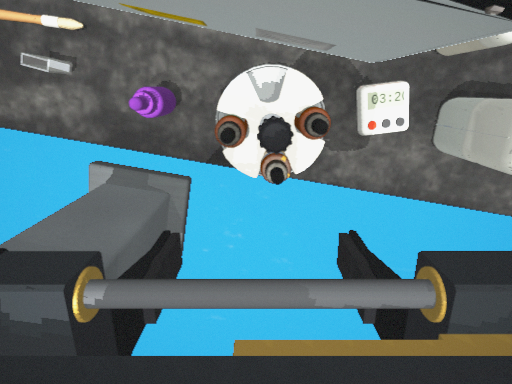

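```bash
python3 - <<'E'
from h import *
im=cv2.imread('pics/w13.png')
cv2.imwrite('pics/w13c.png',cv2.resize(im[55:195,200:345],None,fx=5,fy=5,interpolation=cv2.INTER_CUBIC))
E
```

```text
(no output)
```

View pics/w13c.png

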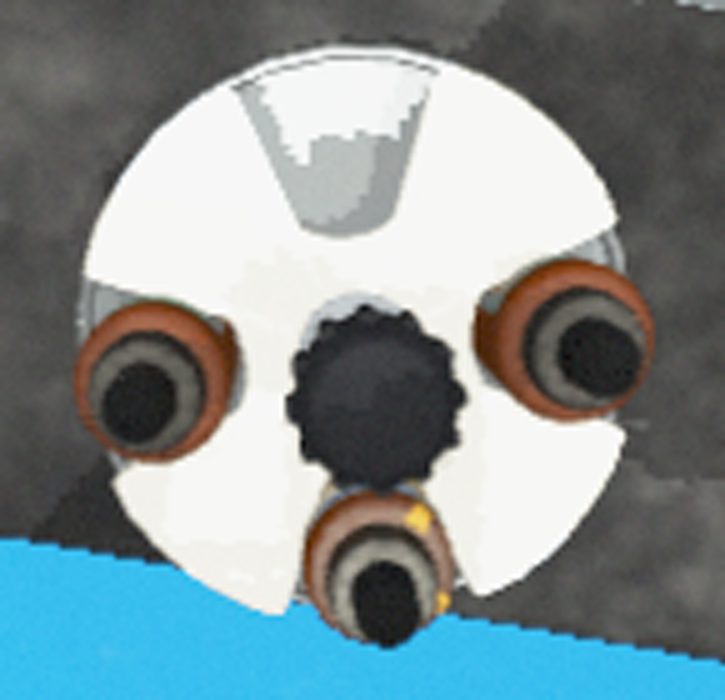

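```bash
python3 - <<'E'
from h import *
c=np.load('pics/c13.npy',allow_pickle=True).item()
f=lambda u,v,z: cast(c,200+u/5,55+v/5,z)[:2]
k=f(378,400,.152)
print('knob',k.round(4))
L,Rr,F=f(135,408,.124),f(605,358,.124),f(388,608,.124)
print('tops',L.round(4),Rr.round(4),F.round(4),'mid LR',((L+Rr)/2).round(4))
l,r=f(237,88,.06),f(437,72,.06); p=(l+r)/2; a=f(340,237,.06)
print('pocket mouth',p.round(4),'bottom',a.round(4))
C=(L+Rr)/2
# circle of disc at z=.06
pts=np.array([f(u,v,.06) for u,v in((85,270),(130,170),(230,88),(440,70),(530,125),(615,215),(625,430),(480,595),(285,612),(115,480))])
A=np.c_[2*pts,np.ones(len(pts))];s=np.linalg.lstsq(A,(pts**2).sum(1),rcond=None)[0]
cc=s[:2];print('disc',cc.round(4),np.sqrt(s[2]+cc@cc))
for C in(cc,k):
  for n,q in(('L',L),('R',Rr),('F',F),('pocket',p),('pb',a)): d=q-C; print(n,np.hypot(*d).round(4),np.degrees(np.arctan2(d[1],d[0])).round(1))
E
```

```text
knob [ 0.4824 -0.3943]
tops [ 0.4698 -0.3529] [ 0.4937 -0.4353] [ 0.441  -0.4057] mid LR [ 0.4818 -0.3941]
pocket mouth [ 0.5352 -0.3798] bottom [ 0.5042 -0.3862]
disc [ 0.4804 -0.3946] 0.06129312369242107
L 0.0429 104.3
R 0.0428 -72.0
F 0.041 -164.3
pocket 0.0567 15.1
pb 0.0252 19.3
L 0.0432 106.9
R 0.0425 -74.5
F 0.0429 -164.6
pocket 0.0548 15.4
pb 0.0233 20.2
```

```bash
python3 go.py .4815 -.3943 .142 -117.5
```

```text
t=11.65 pos [ 0.4287 -0.3981  0.2657] rot [179.9  -0.2 -80.6] q [ 67.  12. -31.  89.   6.  81. -45.] F [-1.4 -5.7  0.5] w 0.0872
shift cm [ 0.45 -5.29 12.37] turn 0.644 dist 13.5
```

Request:
{"op": "carry_out", "data": {
  "translation": [
    [0.1,-1.3,1],
    [0.2,-2.6,2],
    [0.3,-4,3],
    [0.45,-5.3,4],
    [0.45,-5.3,5]
  ],
  "turn": [0.16,0.32,0.48,0.64,0.64],
  "gripper": [1,1,1,1,1]
}}

```text
time_s: 12.28
tool_pos: [0.4854, -0.3824, 0.2163]
tool_rot: [180.0, 0.0, -116.0]
force: [-0.2, -0.2, 0.5]
grip_width: 0.0868
```

```bash
python3 go.py .4815 -.3943 .142 -117.5;python3 - <<'E'
from h import *
np.save('pics/c14.npy',get_calibration('wrist'),allow_pickle=True)
im=read_camera('wrist');cv2.imwrite('pics/w14.png',im[:,:,::-1])
E
python3 go.py .4815 -.3943 .142 -117.5
```

```text
t=12.28 pos [ 0.4854 -0.3824  0.2163] rot [ 180.    0. -116.] q [ 59.  17. -28.  88.   8.  77. -86.] F [-0.2 -0.2  0.5] w 0.0868
shift cm [ 1.24 -0.18  7.43] turn 0.026 dist 7.5
t=12.32 pos [ 0.4839 -0.3824  0.2148] rot [ 179.8    0.  -116. ] q [ 59.  17. -28.  88.   8.  77. -86.] F [-0.1  0.3 -1.6] w 0.087
shift cm [ 1.18 -0.32  7.28] turn 0.026 dist 7.4
```

View pics/w14.png

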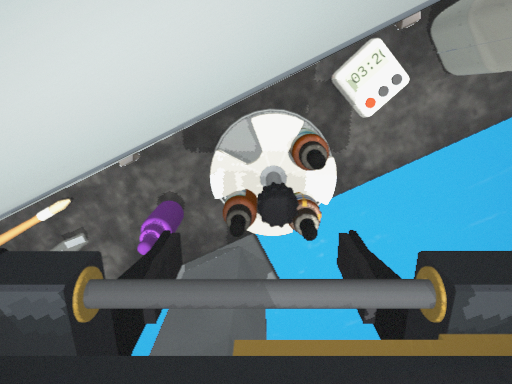

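```bash
python3 - <<'E'
from h import *
c=np.load('pics/c14.npy',allow_pickle=True).item()
im=cv2.imread('pics/w14.png');cv2.imwrite('pics/w14c.png',cv2.resize(im[100:250,200:350],None,fx=4,fy=4,interpolation=cv2.INTER_CUBIC))
m=(im.max(2)<60).astype(np.uint8);m[:,:245]=0;m[:,310:]=0;m[:180]=0;m[232:]=0
m=cv2.morphologyEx(m,cv2.MORPH_OPEN,np.ones((15,15)))
ys,xs=np.nonzero(m);print(xs.min(),xs.max(),ys.min(),ys.max(),xs.mean(),ys.mean())
for z in(.152,.138): print(cast(c,(xs.min()+xs.max())/2,(ys.min()+ys.max())/2,z))
E
```

```text
258 295 185 223 275.71269296740996 205.40051457975986
[ 0.48620428 -0.39560255  0.152     ]
[ 0.48141681 -0.39413439  0.138     ]
```

View pics/w14c.png

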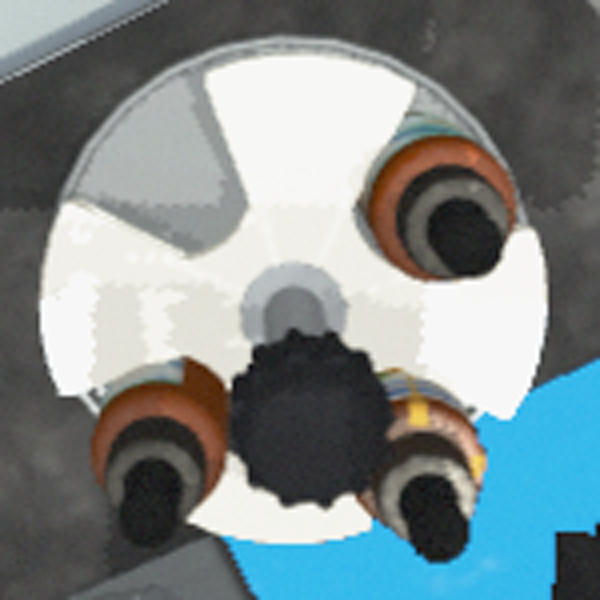

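Request:
{"op": "carry_out", "data": {
  "translation": [
    [1.2,-0.4,1],
    [1.2,-0.4,3.5],
    [1.2,-0.4,6],
    [1.2,-0.4,7.3],
    [1.2,-0.4,7.3]
  ],
  "turn": [0.02,0.02,0.02,0.02,0.02],
  "gripper": [1,1,1,1,1]
}}

```text
time_s: 12.95
tool_pos: [0.4817, -0.3965, 0.1432]
tool_rot: [179.9, 0.0, -117.4]
force: [-0.2, -0.2, 0.3]
grip_width: 0.0868
```

```bash
python3 go.py .483 -.395 .142 -117.5;python3 - <<'E'
from h import *
im=read_camera('wrist');cv2.imwrite('pics/w15.png',im[:,:,::-1])
E
```

```text
t=12.95 pos [ 0.4817 -0.3965  0.1432] rot [ 179.9    0.  -117.4] q [ 59.  21. -27.  92.  10.  69. -88.] F [-0.2 -0.2  0.3] w 0.0868
shift cm [-0.19 -0.05  0.12] turn 0.001 dist 0.2
```

View pics/w15.png

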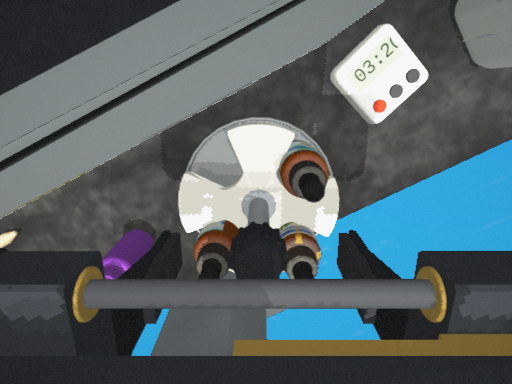

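Request:
{"op": "carry_out", "data": {
  "translation": [
    [0,0,0],
    [0,0,0],
    [0,0,0],
    [0,0,0],
    [0,0,0]
  ],
  "turn": [0,0,0,0,0],
  "gripper": [0.6,0.4,0.25,0.25,0.25],
  "squeeze": 20
}}

```text
time_s: 13.62
tool_pos: [0.4828, -0.396, 0.1441]
tool_rot: [-180.0, -0.0, -117.4]
force: [-0.0, -0.3, -0.6]
grip_width: 0.045
```

Request:
{"op": "carry_out", "data": {
  "translation": [
    [0,0,0],
    [0,0,0],
    [0,0,0]
  ],
  "turn": [0,0,0],
  "gripper": [0.25,0.25,0.25]
}}

```text
time_s: 14.0
tool_pos: [0.4826, -0.3962, 0.144]
tool_rot: [180.0, -0.0, -117.4]
force: [0.2, 0.0, 0.1]
grip_width: 0.0277
```

Request:
{"op": "carry_out", "data": {
  "translation": [
    [0,0,0],
    [0,0,0],
    [0,0,0],
    [0,0,0],
    [0,0,0]
  ],
  "turn": [-0.06,-0.16,-0.28,-0.4,-0.5],
  "gripper": [0.2,0.2,0.2,0.2,0.2]
}}

```text
time_s: 14.62
tool_pos: [0.4829, -0.395, 0.144]
tool_rot: [180.0, 0.1, -88.5]
force: [-0.9, 3.3, 0.5]
grip_width: 0.0277
```

Request:
{"op": "carry_out", "data": {
  "translation": [
    [0,0,0],
    [0,0,0],
    [0,0,0],
    [0,0,0],
    [0,0,0]
  ],
  "turn": [-0.12,-0.24,-0.36,-0.44,-0.46],
  "gripper": [0.2,0.2,0.2,0.2,0.2]
}}

```text
time_s: 15.25
tool_pos: [0.4827, -0.394, 0.144]
tool_rot: [-180.0, 0.2, -62.3]
force: [-1.4, 5.1, 3.2]
grip_width: 0.0276
```

```bash
python3 go.py .483 -.395 .142 -62.5;python3 - <<'E'
from h import *
im=read_camera('wrist');cv2.imwrite('pics/w16.png',im[:,:,::-1])
E
```

```text
t=15.25 pos [ 0.4827 -0.394   0.144 ] rot [-180.     0.2  -62.3] q [ 66.  22. -36.  92.  14.  70. -35.] F [-1.4  5.1  3.2] w 0.0276
shift cm [0.11 0.02 0.2 ] turn 0.003 dist 0.2
```

View pics/w16.png

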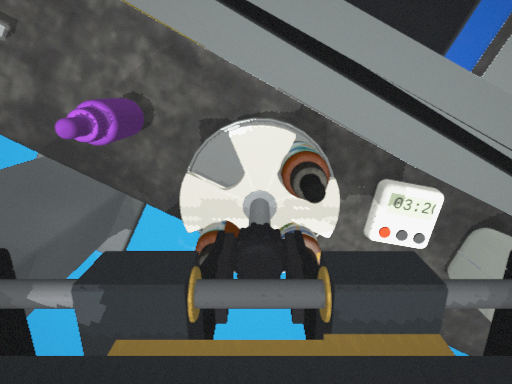

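Request:
{"op": "carry_out", "data": {
  "translation": [
    [0,0,0],
    [0,0,0],
    [0,0,0],
    [0,0,0],
    [0,0,0]
  ],
  "turn": [0,0,0.16,0.34,0.52],
  "gripper": [0.5,0.5,0.5,0.5,0.5]
}}

```text
time_s: 15.92
tool_pos: [0.4826, -0.3969, 0.1441]
tool_rot: [-180.0, -0.1, -92.6]
force: [-0.8, -1.2, 0.1]
grip_width: 0.0436
```

Request:
{"op": "carry_out", "data": {
  "translation": [
    [0,0,0],
    [0,0,0],
    [0,0,0],
    [0,0,0],
    [0,0,0]
  ],
  "turn": [0.16,0.32,0.44,0.44,0.44],
  "gripper": [0.5,0.5,0.5,0.2,0.2]
}}

```text
time_s: 16.55
tool_pos: [0.4827, -0.3964, 0.1441]
tool_rot: [-180.0, -0.0, -117.3]
force: [-1.0, 0.0, -0.4]
grip_width: 0.0304
```

Request:
{"op": "carry_out", "data": {
  "translation": [
    [0,0,0],
    [0,0,0],
    [0,0,0]
  ],
  "turn": [0,0,0],
  "gripper": [0.2,0.2,0.2]
}}

```text
time_s: 16.92
tool_pos: [0.4827, -0.3962, 0.1441]
tool_rot: [-180.0, -0.0, -117.4]
force: [-0.1, 0.5, -0.1]
grip_width: 0.0273
```

```bash
python3 go.py .483 -.395 .142 -62.5;python3 - <<'E'
from h import *
im=read_camera('wrist');cv2.imwrite('pics/w17.png',im[:,:,::-1])
E
```

```text
t=16.93 pos [ 0.4827 -0.3962  0.1441] rot [-180.    -0.  -117.4] q [ 59.  21. -27.  92.  10.  69. -88.] F [-0.1  0.5 -0.1] w 0.0273
shift cm [-0.12  0.03  0.21] turn -0.958 dist 0.2
```

View pics/w17.png

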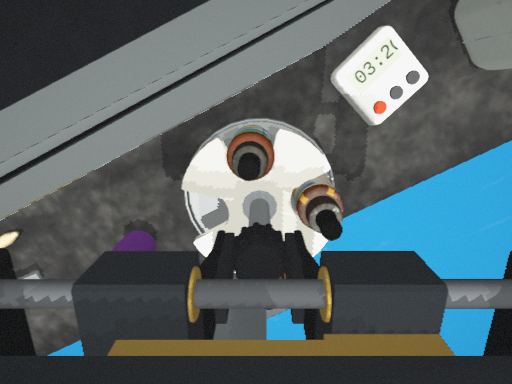

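Held; second stroke, same 55°.

Request:
{"op": "carry_out", "data": {
  "translation": [
    [0,0,0],
    [0,0,0],
    [0,0,0],
    [0,0,0],
    [0,0,0]
  ],
  "turn": [-0.06,-0.16,-0.28,-0.4,-0.5],
  "gripper": [0.2,0.2,0.2,0.2,0.2]
}}

```text
time_s: 17.6
tool_pos: [0.483, -0.395, 0.1441]
tool_rot: [-180.0, 0.1, -88.5]
force: [0.9, 2.4, 0.5]
grip_width: 0.0278
```

Request:
{"op": "carry_out", "data": {
  "translation": [
    [0,0,0],
    [0,0,0],
    [0,0,0],
    [0,0,0],
    [0,0,0]
  ],
  "turn": [-0.12,-0.24,-0.36,-0.44,-0.46],
  "gripper": [0.2,0.2,0.2,0.2,0.2]
}}

```text
time_s: 18.23
tool_pos: [0.4828, -0.3939, 0.144]
tool_rot: [-180.0, 0.2, -62.3]
force: [-1.3, 5.1, 2.4]
grip_width: 0.0272
```

Request:
{"op": "carry_out", "data": {
  "translation": [
    [0,0,0],
    [0,0,0],
    [0,0,0],
    [0,0,0],
    [0,0,0]
  ],
  "turn": [0,0,0.16,0.34,0.52],
  "gripper": [0.5,0.5,0.5,0.5,0.5]
}}

```text
time_s: 18.85
tool_pos: [0.4825, -0.3969, 0.1441]
tool_rot: [-180.0, -0.1, -92.6]
force: [-0.4, -0.8, -0.4]
grip_width: 0.0436
```

Request:
{"op": "carry_out", "data": {
  "translation": [
    [0,0,0],
    [0,0,0],
    [0,0,0],
    [0,0,0],
    [0,0,0]
  ],
  "turn": [0.16,0.32,0.44,0.44,0.44],
  "gripper": [0.5,0.5,0.5,0.5,0.5]
}}

```text
time_s: 19.48
tool_pos: [0.4826, -0.3964, 0.1441]
tool_rot: [-180.0, -0.0, -117.3]
force: [0.1, -1.1, 0.0]
grip_width: 0.0437
```

```bash
python3 go.py .483 -.395 .142 -62.5;python3 - <<'E'
from h import *
np.save('pics/c18.npy',get_calibration('wrist'),allow_pickle=True)
im=read_camera('wrist');cv2.imwrite('pics/w18.png',im[:,:,::-1])
E
```

```text
t=19.48 pos [ 0.4826 -0.3964  0.1441] rot [-180.    -0.  -117.3] q [ 59.  21. -27.  92.  10.  69. -88.] F [ 0.1 -1.1  0. ] w 0.0437
shift cm [-0.14  0.03  0.21] turn -0.957 dist 0.3
```

View pics/w18.png

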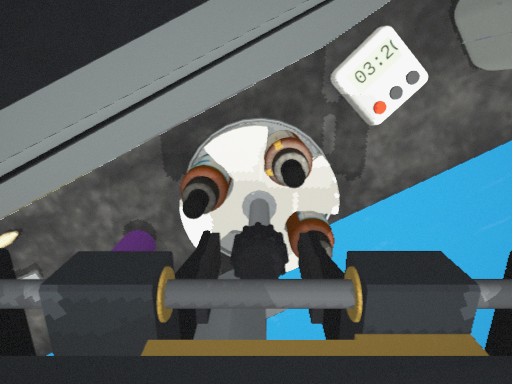

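```bash
python3 - <<'E'
from h import *
c=np.load('pics/c18.npy',allow_pickle=True).item()
im=cv2.imread('pics/w18.png');cv2.imwrite('pics/w18c.png',cv2.resize(im[105:255,165:345],None,fx=4,fy=4,interpolation=cv2.INTER_CUBIC))
for u,v in((195,207),(294,178),(198,200),(293,172)):
    d=cast(c,u,v,.122)[:2]-[.4827,-.395]; print(np.hypot(*d),np.degrees(np.arctan2(d[1],d[0])))
E
```

```text
0.04194459413860237 33.87184441055435
0.042556102861139866 -55.33566230797413
0.04253222279778132 27.52396529173184
0.04535657688241896 -52.526087552458755
```

View pics/w18c.png

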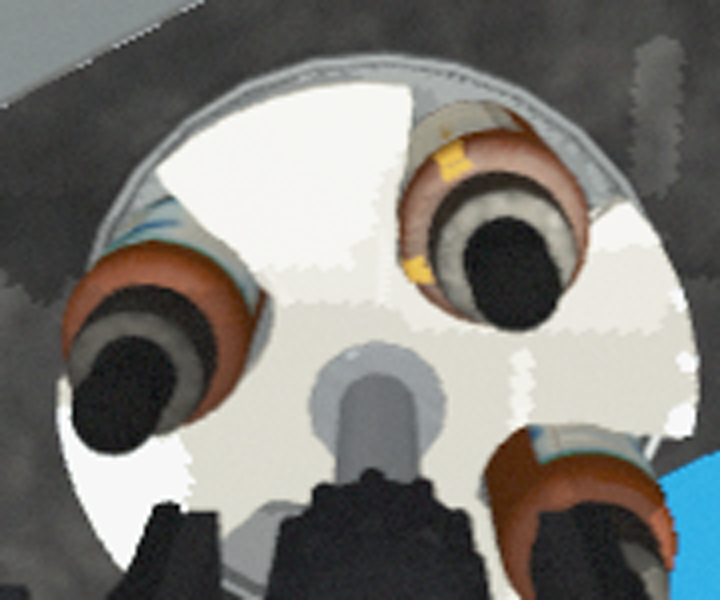

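Request:
{"op": "carry_out", "data": {
  "translation": [
    [0,0,0],
    [0,0,0],
    [0,0,0],
    [0,0,0]
  ],
  "turn": [0,0,0,0],
  "gripper": [0.2,0.2,0.2,0.2]
}}

```text
time_s: 20.02
tool_pos: [0.4826, -0.3962, 0.1441]
tool_rot: [-180.0, -0.0, -117.4]
force: [-0.1, 0.0, -0.1]
grip_width: 0.0273
```

Request:
{"op": "carry_out", "data": {
  "translation": [
    [0,0,0],
    [0,0,0],
    [0,0,0],
    [0,0,0],
    [0,0,0]
  ],
  "turn": [-0.06,-0.16,-0.28,-0.4,-0.5],
  "gripper": [0.2,0.2,0.2,0.2,0.2]
}}

```text
time_s: 20.65
tool_pos: [0.4829, -0.395, 0.144]
tool_rot: [180.0, 0.1, -88.5]
force: [-0.6, 2.1, 0.8]
grip_width: 0.0275
```

Request:
{"op": "carry_out", "data": {
  "translation": [
    [0,0,0],
    [0,0,0],
    [0,0,0],
    [0,0,0],
    [0,0,0]
  ],
  "turn": [-0.12,-0.24,-0.36,-0.44,-0.46],
  "gripper": [0.2,0.2,0.2,0.2,0.2]
}}

```text
time_s: 21.28
tool_pos: [0.4826, -0.394, 0.144]
tool_rot: [-180.0, 0.2, -62.3]
force: [-2.1, 5.5, 3.6]
grip_width: 0.0277
```

Request:
{"op": "carry_out", "data": {
  "translation": [
    [0,0,0],
    [0,0,0],
    [0,0,0],
    [0,0,-5],
    [0,0,-11]
  ],
  "turn": [0,0,0,0,0],
  "gripper": [0.6,0.6,0.6,0.6,0.6]
}}

```text
time_s: 21.9
tool_pos: [0.4818, -0.3961, 0.254]
tool_rot: [179.9, 0.1, -62.4]
force: [0.7, -0.4, 0.8]
grip_width: 0.0517
```

```bash
python3 go.py .42 -.39 .27 -62.5
```

```text
t=21.90 pos [ 0.4818 -0.3961  0.254 ] rot [ 1.799e+02  1.000e-01 -6.240e+01] q [ 66.  18. -37.  84.  11.  82. -33.] F [ 0.7 -0.4  0.8] w 0.0517
shift cm [-3.4   5.2  -1.58] turn 0.001 dist 6.4
```

Request:
{"op": "carry_out", "data": {
  "translation": [
    [-2,3,-1],
    [-3.4,5.2,-1.6],
    [-3.4,5.2,-1.6],
    [-3.4,5.2,-1.6]
  ],
  "turn": [0,0,0,0],
  "gripper": [0.6,0.6,0.6,0.6]
}}

```text
time_s: 22.4
tool_pos: [0.4214, -0.39, 0.27]
tool_rot: [-180.0, -0.0, -62.4]
force: [0.2, 0.3, 0.0]
grip_width: 0.052
```

```bash
python3 go.py .42 -.39 .27 -62.5; python3 - <<'E'
from h import *
np.save('pics/c19.npy',get_calibration('wrist'),allow_pickle=True)
im=read_camera('wrist');cv2.imwrite('pics/w19.png',im[:,:,::-1])
cv2.imwrite('pics/w19c.png',cv2.resize(im[60:210,180:360,::-1],None,fx=4,fy=4,interpolation=cv2.INTER_CUBIC))
E
```

```text
t=22.40 pos [ 0.4214 -0.39    0.27  ] rot [-180.    -0.   -62.4] q [ 72.  11. -37.  90.   7.  81. -27.] F [0.2 0.3 0. ] w 0.052
shift cm [-0.07  0.12 -0.  ] turn 0.002 dist 0.1
```

View pics/w19.png

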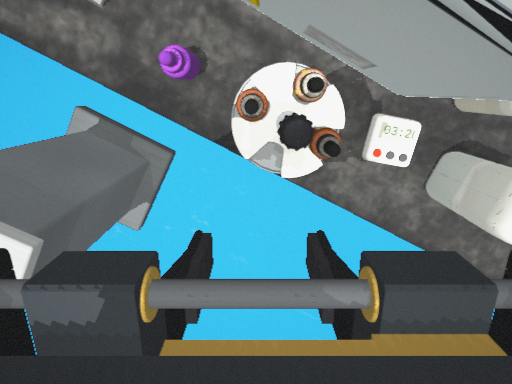

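View pics/w19c.png

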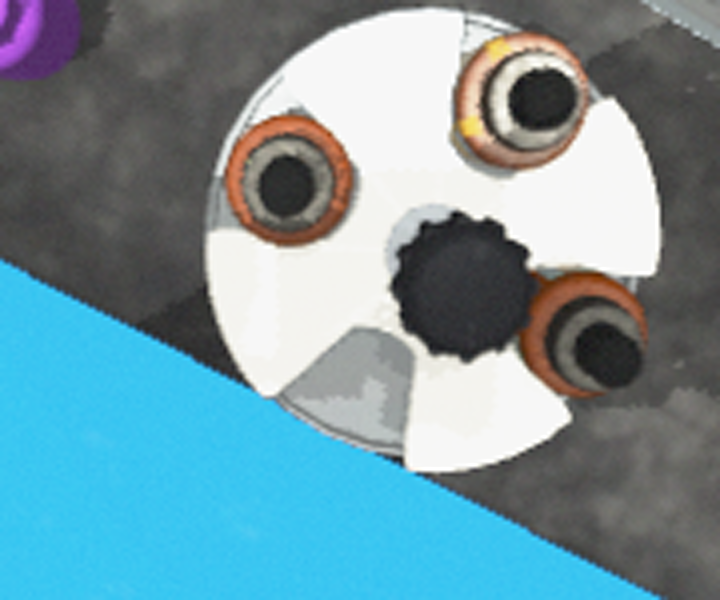

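```bash
python3 - <<'E'
from h import *
c=np.load('pics/c19.npy',allow_pickle=True).item()
f=lambda u,v,z: cast(c,180+u/4,60+v/4,z)[:2]
k=f(463,287,.152); print('knob',k)
L,B,Rr=f(287,185,.125),f(545,97,.125),f(610,355,.124)
for n,q in(('L',L),('B',B),('R',Rr)): print(n,q.round(4))
print('mid LR',(L+Rr)/2, 'LR angle',np.degrees(np.arctan2(*(Rr-L)[::-1])))
l,r=f(277,397,.06),f(405,465,.06);print('mouth',l,r,(l+r)/2,'mouth dir',np.degrees(np.arctan2(*(r-l)[::-1])), np.linalg.norm(r-l))
e1,e2=f(10,262,0),f(660,598,0);print('edge',e1,e2,np.degrees(np.arctan2(*(e2-e1)[::-1])))
# outer disc corner points circle
pts=np.array([f(u,v,.06) for u,v in((275,85),(370,20),(462,10),(612,100),(660,200),(655,275),(570,420),(500,460),(408,470),(275,397),(225,320),(206,230))])
A=np.c_[2*pts,np.ones(len(pts))];s=np.linalg.lstsq(A,(pts**2).sum(1),rcond=None)[0];cc=s[:2];print('disc',cc,np.sqrt(s[2]+cc@cc))
for C in(cc,[.4827,-.3955]):
  for n,q in(('L',L),('B',B),('R',Rr),('m',(l+r)/2)): d=q-C; print(n,np.hypot(*d).round(4),np.degrees(np.arctan2(d[1],d[0])).round(1))
E
```

```text
knob [ 0.48149324 -0.39271784]
L [ 0.4815 -0.3509]
B [ 0.5242 -0.3925]
R [ 0.4823 -0.4351]
mid LR [ 0.48186414 -0.39302608] LR angle -89.47249097081558
mouth [ 0.42499547 -0.37516612] [ 0.42437099 -0.41721547] [ 0.42468323 -0.39619079] mouth dir -90.85085521812809 0.042053990696909516
edge [ 0.41278074 -0.28279824] [ 0.41185875 -0.53019506] -90.2135273455389
disc [ 0.48149195 -0.39529764] 0.06200668464553205
L 0.0444 90.0
B 0.0428 3.8
R 0.0399 -88.9
m 0.0568 -179.1
L 0.0446 91.6
B 0.0417 4.2
R 0.0396 -90.6
m 0.058 -179.3
```

```bash
python3 go.py .44 -.12 .25 -30
```

```text
t=22.45 pos [ 0.4217 -0.3897  0.2697] rot [-180.     0.   -62.3] q [ 72.  11. -37.  90.   7.  81. -27.] F [ 0.4 -0.  -0.2] w 0.052
shift cm [-23.04 -14.14   1.98] turn -0.565 dist 27.1
```

Request:
{"op": "carry_out", "data": {
  "translation": [
    [-4.6,-2.8,0.3],
    [-9.2,-5.6,0.6],
    [-13.8,-8.4,1],
    [-18.4,-11.2,1.5],
    [-23,-14,2]
  ],
  "turn": [-0.11,-0.22,-0.33,-0.44,-0.56],
  "gripper": [0.6,0.6,0.6,0.6,0.6]
}}

```text
time_s: 23.08
tool_pos: [0.439, -0.1188, 0.2497]
tool_rot: [-180.0, -0.0, -30.0]
force: [0.6, 0.6, 0.8]
grip_width: 0.0521
```

```bash
python3 go.py .456 .12 .2 -15
```

```text
t=23.07 pos [ 0.439  -0.1188  0.2497] rot [-180.   -0.  -30.] q [ 64.  -7. -48. 106.  -5.  78. -13.] F [0.6 0.6 0.8] w 0.0521
shift cm [-10.47 -21.53   4.98] turn -0.262 dist 24.5
```

Request:
{"op": "carry_out", "data": {
  "translation": [
    [-2.1,-4.3,1],
    [-4.2,-8.6,2],
    [-6.3,-12.9,3],
    [-8.4,-17.2,4],
    [-10.5,-21.5,5]
  ],
  "turn": [-0.05,-0.1,-0.15,-0.2,-0.26],
  "gripper": [0.6,0.6,0.6,0.6,0.6]
}}

```text
time_s: 23.7
tool_pos: [0.4564, 0.1197, 0.1999]
tool_rot: [-180.0, -0.1, -15.2]
force: [0.7, 1.1, -1.1]
grip_width: 0.0524
```

Request:
{"op": "carry_out", "data": {
  "translation": [
    [0,0,0],
    [0,0,0]
  ],
  "turn": [0,0],
  "gripper": [0.6,0.6]
}}

```text
time_s: 23.95
tool_pos: [0.4563, 0.1175, 0.2]
tool_rot: [-180.0, 0.0, -15.4]
force: [0.1, -1.0, 0.5]
grip_width: 0.0524
```

```bash
python3 go.py .457 .136 .0885 -15; python3 - <<'E'
from h import *
np.save('pics/c20.npy',get_calibration('wrist'),allow_pickle=True)
im=read_camera('wrist');cv2.imwrite('pics/w20.png',im[:,:,::-1])
E
```

```text
t=23.95 pos [0.4563 0.1175 0.2   ] rot [-180.     0.   -15.4] q [ 53.  -1. -68. 108.  -1.  72. -31.] F [ 0.1 -1.   0.5] w 0.0524
shift cm [-0.41 -1.8  11.15] turn -0.006 dist 11.3
```

View pics/w20.png

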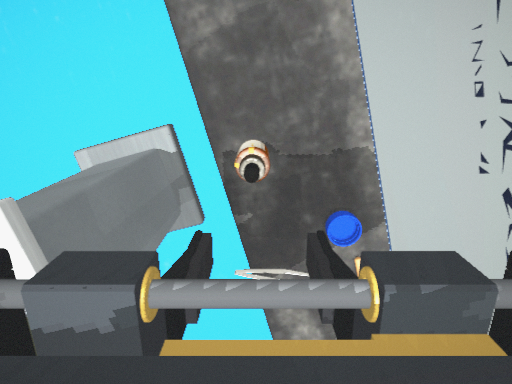

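```bash
python3 - <<'E'
from h import *
c=np.load('pics/c20.npy',allow_pickle=True).item()
im=cv2.imread('pics/w20.png');cv2.imwrite('pics/w20c.png',cv2.resize(im[130:190,220:290],None,fx=9,fy=9,interpolation=cv2.INTER_CUBIC))
print(cast(c,251,175,.100))
for y in(.130,.134,.138):
  for x in (.452,.456): print(x,y,[[round(9*(a-o)) for a,o in zip(proj(c,[x,y,z]),(220,130))] for z in(0,.056,.077,.1)])
E
```

```text
[0.45545443 0.13792261 0.1       ]
0.452 0.13 [[289, 272], [278, 381], [273, 432], [266, 496]]
0.456 0.13 [[321, 264], [315, 371], [312, 421], [309, 485]]
0.452 0.134 [[281, 242], [268, 345], [262, 394], [254, 455]]
0.456 0.134 [[312, 233], [304, 335], [301, 383], [297, 444]]
0.452 0.138 [[272, 211], [257, 309], [250, 355], [242, 414]]
0.456 0.138 [[303, 202], [294, 299], [290, 345], [285, 403]]
```

View pics/w20c.png

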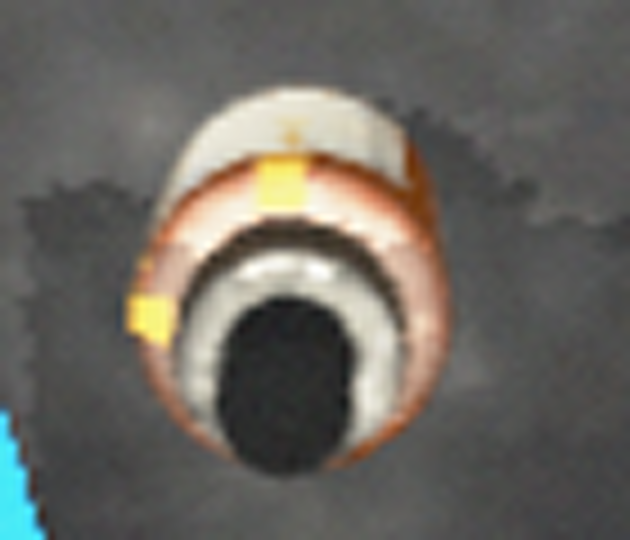

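Request:
{"op": "carry_out", "data": {
  "translation": [
    [-0.55,-1.95,2],
    [-0.55,-1.95,5],
    [-0.55,-1.95,8.5],
    [-0.55,-1.95,11.1],
    [-0.55,-1.95,11.1]
  ],
  "turn": [0,0,0,0,0],
  "gripper": [0.6,0.6,0.6,0.6,0.6]
}}

```text
time_s: 24.62
tool_pos: [0.4548, 0.136, 0.0874]
tool_rot: [179.9, 0.2, -15.5]
force: [-0.2, 1.0, 0.2]
grip_width: 0.0523
```

```bash
python3 go.py .456 .1378 .0885 -15; python3 - <<'E'
from h import *
im=read_camera('wrist');cv2.imwrite('pics/w21.png',im[:,:,::-1])
E
```

```text
t=24.62 pos [0.4548 0.136  0.0874] rot [179.9   0.2 -15.5] q [ 43.  14. -68. 115.  15.  61. -47.] F [-0.2  1.   0.2] w 0.0523
shift cm [ 0.07 -0.2  -0.11] turn -0.009 dist 0.2
```

View pics/w21.png

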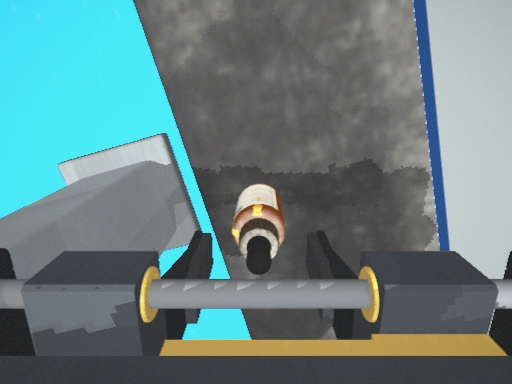

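Request:
{"op": "carry_out", "data": {
  "translation": [
    [0,-0.15,-0.1],
    [0,-0.15,-0.1],
    [0,-0.15,-0.1],
    [0,-0.15,-0.1],
    [0,-0.15,-0.1]
  ],
  "turn": [0,0,0,0,0],
  "gripper": [0.5,0.4,0.3,0.22,0.1],
  "squeeze": 10
}}

```text
time_s: 25.3
tool_pos: [0.4565, 0.1389, 0.0901]
tool_rot: [180.0, -0.0, -15.4]
force: [-0.7, 0.2, -0.0]
grip_width: 0.0162
```

Request:
{"op": "carry_out", "data": {
  "translation": [
    [0,0,0],
    [0,0,0],
    [0,0,0]
  ],
  "turn": [0,0,0],
  "gripper": [0.05,0.05,0.05]
}}

```text
time_s: 25.68
tool_pos: [0.4564, 0.139, 0.09]
tool_rot: [180.0, 0.0, -15.4]
force: [-0.4, 0.6, 0.3]
grip_width: 0.0121
```

```bash
python3 go.py .456 .1378 .0885 -15; python3 - <<'E'
from h import *
im=read_camera('wrist');cv2.imwrite('pics/w22.png',im[:,:,::-1])
E
```

```text
t=25.68 pos [0.4564 0.139  0.09  ] rot [180.    0.  -15.4] q [ 43.  14. -68. 115.  15.  61. -47.] F [-0.4  0.6  0.3] w 0.0121
shift cm [-0.01  0.13  0.15] turn -0.007 dist 0.2
```

View pics/w22.png

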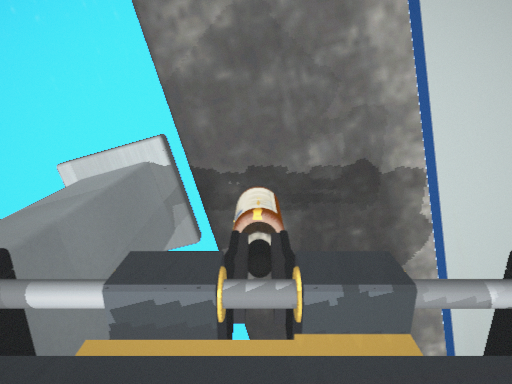

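Request:
{"op": "carry_out", "data": {
  "translation": [
    [0,0,-1],
    [0,0,-4],
    [0,0,-8],
    [0,0,-12],
    [0,0,-15]
  ],
  "turn": [0,0,0,0,0],
  "gripper": [0.05,0.05,0.05,0.05,0.05]
}}

```text
time_s: 26.35
tool_pos: [0.4569, 0.1394, 0.242]
tool_rot: [180.0, -0.1, -15.4]
force: [0.7, 0.0, -0.9]
grip_width: 0.0126
```

```bash
python3 go.py .435 -.12 .25 -45; python3 - <<'E'
from h import *
im=read_camera('wrist');cv2.imwrite('pics/w23.png',im[:,:,::-1])
E
```

```text
t=26.35 pos [0.4569 0.1394 0.242 ] rot [ 1.80e+02 -1.00e-01 -1.54e+01] q [ 56.  -3. -72. 104.  -3.  77. -31.] F [ 0.7  0.  -0.9] w 0.0126
shift cm [ 4.78 25.59 -0.78] turn 0.517 dist 26.0
```

View pics/w23.png

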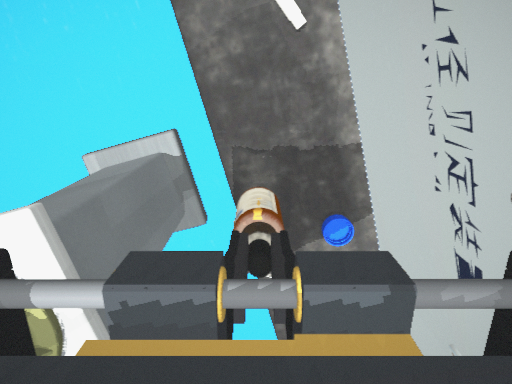

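Request:
{"op": "carry_out", "data": {
  "translation": [
    [0.7,4,-0.3],
    [1.7,9,-0.6],
    [2.7,14.5,-0.8],
    [3.8,20,-0.8],
    [4.8,25.6,-0.8]
  ],
  "turn": [0.1,0.2,0.3,0.4,0.52],
  "gripper": [0.05,0.05,0.05,0.05,0.05]
}}

```text
time_s: 27.02
tool_pos: [0.4345, -0.122, 0.2483]
tool_rot: [180.0, -0.1, -45.4]
force: [0.2, 0.7, -1.2]
grip_width: 0.0125
```

```bash
python3 go.py .435 -.36 .25 -85
```

```text
t=27.02 pos [ 0.4345 -0.122   0.2483] rot [ 1.80e+02 -1.00e-01 -4.54e+01] q [ 70.  -8. -52. 107.  -6.  78. -26.] F [ 0.2  0.7 -1.2] w 0.0125
shift cm [16.97 16.68 -0.13] turn 0.691 dist 23.8
```

Request:
{"op": "carry_out", "data": {
  "translation": [
    [3.5,3.4,0],
    [7.5,7.4,0],
    [11.5,11.3,0],
    [15,14.7,0],
    [17,16.7,0]
  ],
  "turn": [0.14,0.28,0.42,0.56,0.69],
  "gripper": [0.05,0.05,0.05,0.05,0.05]
}}

```text
time_s: 27.65
tool_pos: [0.435, -0.3619, 0.2475]
tool_rot: [180.0, 0.0, -85.2]
force: [1.1, 0.5, -0.7]
grip_width: 0.012
```

Request:
{"op": "carry_out", "data": {
  "translation": [
    [0,0,0],
    [0,0,0]
  ],
  "turn": [0,0],
  "gripper": [0.05,0.05]
}}

```text
time_s: 27.9
tool_pos: [0.4364, -0.3576, 0.248]
tool_rot: [-180.0, 0.1, -84.6]
force: [1.0, 0.6, -0.2]
grip_width: 0.0125
```

```bash
python3 go.py .438 -.3945 .25 -85; python3 - <<'E'
from h import *
np.save('pics/c24.npy',get_calibration('wrist'),allow_pickle=True)
im=read_camera('wrist');cv2.imwrite('pics/w24.png',im[:,:,::-1])
E
```

```text
t=27.90 pos [ 0.4364 -0.3576  0.248 ] rot [-1.80e+02  1.00e-01 -8.46e+01] q [ 76.  11. -44.  93.   8.  79. -54.] F [ 1.   0.6 -0.2] w 0.0125
shift cm [ 3.69  0.19 -0.21] turn 0.007 dist 3.7
```

View pics/w24.png

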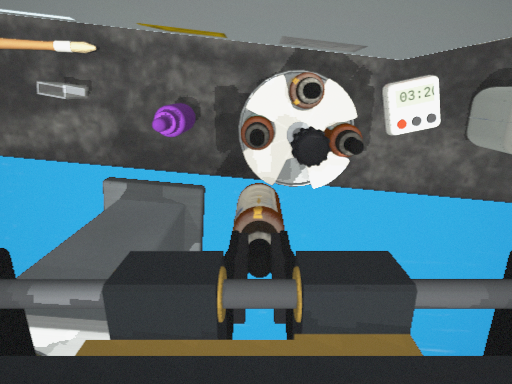

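```bash
python3 - <<'E'
from h import *
c=np.load('pics/c24.npy',allow_pickle=True).item()
im=cv2.imread('pics/w24.png');cv2.imwrite('pics/w24c.png',cv2.resize(im[60:200,230:370],None,fx=5,fy=5,interpolation=cv2.INTER_CUBIC))
E
```

```text
(no output)
```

View pics/w24c.png

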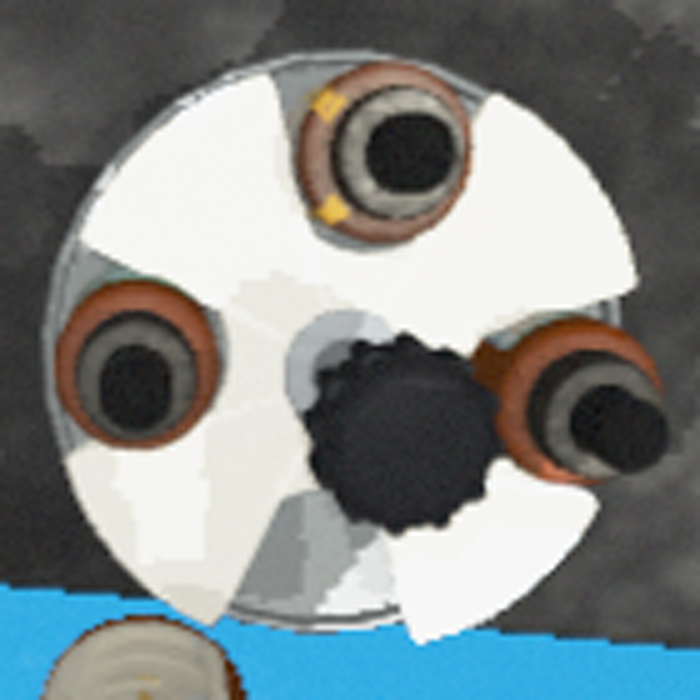

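```bash
python3 - <<'E'
from h import *
c=np.load('pics/c24.npy',allow_pickle=True).item()
f=lambda u,v,z: cast(c,230+u/5,60+v/5,z)[:2]
L,B,Rr=f(135,388,.125),f(412,150,.125),f(628,430,.124)
print('L,B,R',L,B,Rr,'mid',(L+Rr)/2, np.degrees(np.arctan2(*(Rr-L)[::-1])))
l,r=f(215,622,.06),f(412,642,.06);print('mouth',l,r,(l+r)/2,np.degrees(np.arctan2(*(r-l)[::-1])))
pts=np.array([f(u,v,.06) for u,v in((215,624),(412,642),(598,500),(637,285),(487,95),(268,72),(82,240),(67,457))])
A=np.c_[2*pts,np.ones(len(pts))];s=np.linalg.lstsq(A,(pts**2).sum(1),rcond=None)[0];cc=s[:2];print('disc',cc,np.sqrt(s[2]+cc@cc))
th=np.degrees(np.arctan2(*(pts-cc).T[::-1])); print(th.round(1), (th%90).round(1))
k=f(403,432,.152);print('knob',k)
# bottle base far rim
print('bottle axis proj', [proj(c,[.4364,-.3576,z]) for z in(.16,.176)])
E
```

```text
L,B,R [ 0.48224823 -0.35066199] [ 0.52496988 -0.39210623] [ 0.48295103 -0.43589971] mid [ 0.48259963 -0.39328085] -89.52760273813095
mouth [ 0.42408613 -0.37321446] [ 0.4236287  -0.41699575] [ 0.42385741 -0.39510511] -90.59861148801305
disc [ 0.48087457 -0.39486023] 0.06140106510571167
[ 159.3 -158.9 -110.9  -67.9  -19.9   22.2   69.5  112.3] [69.3 21.1 69.1 22.1 70.1 22.2 69.5 22.3]
knob [ 0.48308688 -0.39251849]
bottle axis proj [(np.float64(260.0565100634677), np.float64(202.425433880107)), (np.float64(260.0870043641963), np.float64(209.47185753569005))]
```

Request:
{"op": "carry_out", "data": {
  "translation": [
    [1.2,0,0.5],
    [2.4,0.05,1],
    [3.6,0.1,2],
    [3.7,0.1,4],
    [3.7,0.1,4]
  ],
  "turn": [0,0,0,0,0],
  "gripper": [0.05,0.05,0.05,0.05,0.05]
}}

```text
time_s: 28.58
tool_pos: [0.4371, -0.3947, 0.2051]
tool_rot: [179.8, 0.2, -84.7]
force: [-0.1, 1.0, -1.4]
grip_width: 0.0122
```

Request:
{"op": "carry_out", "data": {
  "translation": [
    [0,0,0],
    [0,0,0]
  ],
  "turn": [0,0],
  "gripper": [0.05,0.05]
}}

```text
time_s: 28.82
tool_pos: [0.4389, -0.3956, 0.2088]
tool_rot: [-180.0, -0.1, -84.7]
force: [0.2, 0.7, -1.0]
grip_width: 0.0123
```

```bash
python3 go.py .439 -.3945 .16 -85; python3 - <<'E'
from h import *
im=read_camera('wrist');cv2.imwrite('pics/w25.png',im[:,:,::-1])
im=read_camera('scene');cv2.imwrite('pics/s25.png',cv2.resize(im[200:310,270:390,::-1],None,fx=5,fy=5,interpolation=cv2.INTER_CUBIC))
E
```

```text
t=28.82 pos [ 0.4389 -0.3956  0.2088] rot [-1.80e+02 -1.00e-01 -8.47e+01] q [ 75.  16. -43.  92.  11.  76. -54.] F [ 0.2  0.7 -1. ] w 0.0123
shift cm [-0.12 -0.02  4.88] turn 0.005 dist 4.9
```

View pics/w25.png

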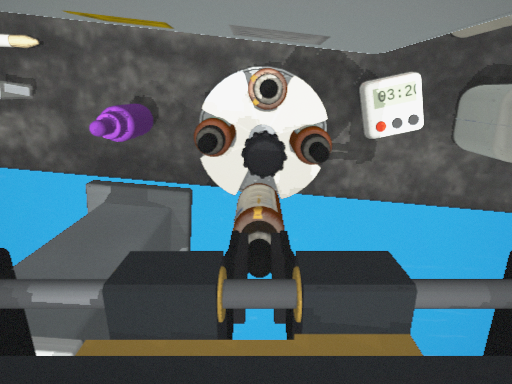

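View pics/s25.png

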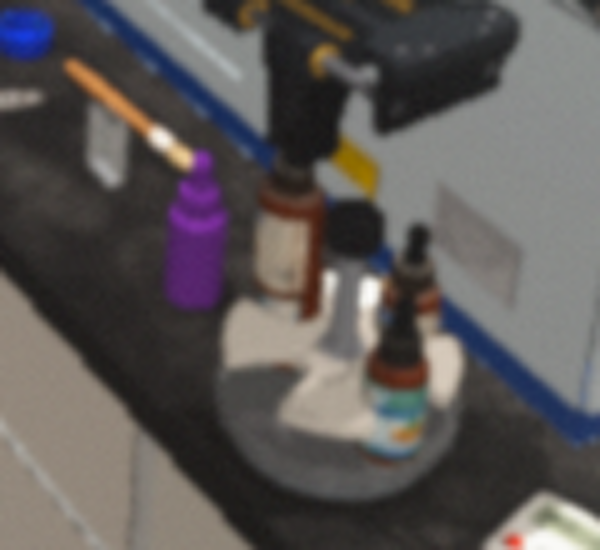

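Request:
{"op": "carry_out", "data": {
  "translation": [
    [-0.1,0,1.5],
    [-0.1,0,3],
    [-0.1,0,4.4],
    [-0.1,0,5.2],
    [-0.1,0,5.2]
  ],
  "turn": [0,0,0,0,0],
  "gripper": [0.05,0.05,0.05,0.05,0.05]
}}

```text
time_s: 29.55
tool_pos: [0.4379, -0.3945, 0.1551]
tool_rot: [179.9, 0.1, -84.7]
force: [0.3, 0.7, -0.1]
grip_width: 0.0123
```

```bash
python3 go.py .439 -.3945 .14 -85; python3 - <<'E'
from h import *
np.save('pics/c26.npy',get_calibration('wrist'),allow_pickle=True)
im=read_camera('wrist');cv2.imwrite('pics/w26.png',cv2.resize(im[60:260,160:360,::-1],None,fx=3,fy=3,interpolation=cv2.INTER_CUBIC))
im=read_camera('scene');cv2.imwrite('pics/s26.png',cv2.resize(im[200:310,270:390,::-1],None,fx=5,fy=5,interpolation=cv2.INTER_CUBIC))
E
```

```text
t=29.55 pos [ 0.4379 -0.3945  0.1551] rot [ 1.799e+02  1.000e-01 -8.470e+01] q [ 75.  19. -42.  96.  13.  70. -55.] F [ 0.3  0.7 -0.1] w 0.0123
shift cm [ 0.01 -0.11  1.51] turn 0.005 dist 1.5
```

View pics/w26.png

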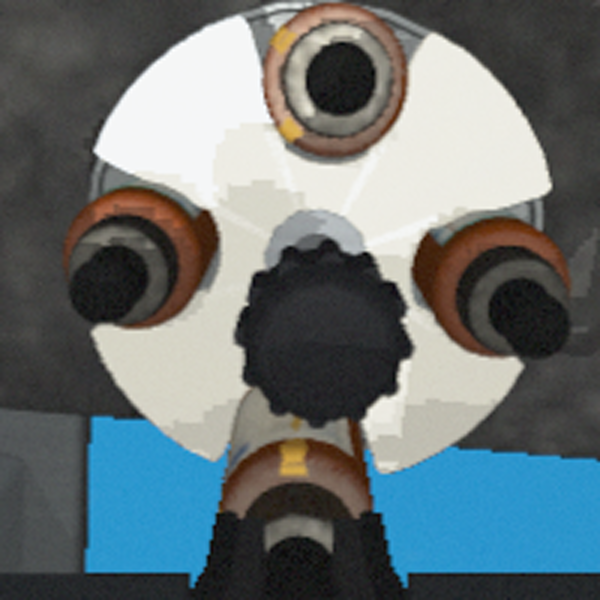

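View pics/s26.png

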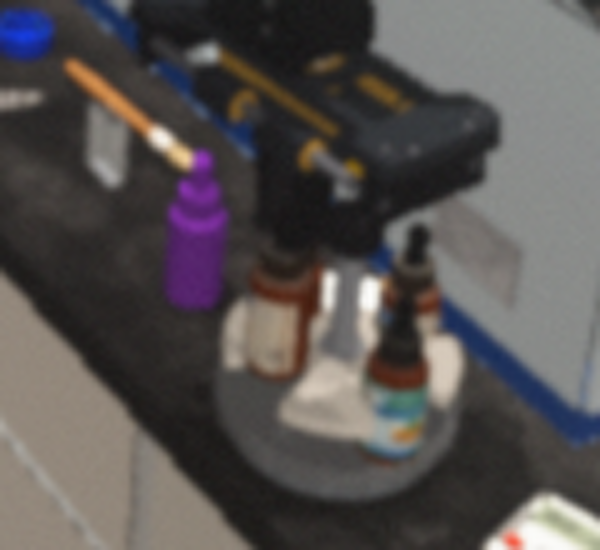

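Request:
{"op": "carry_out", "data": {
  "translation": [
    [0,-0.05,0.7],
    [0,-0.1,1.4],
    [0,-0.1,2.1],
    [0,-0.1,2.6],
    [0,-0.1,2.6]
  ],
  "turn": [0,0,0,0,0],
  "gripper": [0.05,0.05,0.05,0.05,0.05]
}}

```text
time_s: 30.28
tool_pos: [0.439, -0.3945, 0.1295]
tool_rot: [180.0, 0.0, -84.7]
force: [0.1, 0.2, -0.5]
grip_width: 0.0122
```

```bash
python3 go.py .439 -.3945 .114 -85; python3 - <<'E'
from h import *
im=read_camera('wrist');cv2.imwrite('pics/w27.png',cv2.resize(im[60:260,160:360,::-1],None,fx=3,fy=3,interpolation=cv2.INTER_CUBIC))
im=read_camera('scene');cv2.imwrite('pics/s27.png',cv2.resize(im[200:310,270:390,::-1],None,fx=5,fy=5,interpolation=cv2.INTER_CUBIC))
E
```

```text
t=30.27 pos [ 0.439  -0.3945  0.1295] rot [180.    0.  -84.7] q [ 74.  20. -42.  98.  14.  68. -56.] F [ 0.1  0.2 -0.5] w 0.0122
shift cm [ 0.   -0.    1.55] turn 0.005 dist 1.5
```

View pics/w27.png

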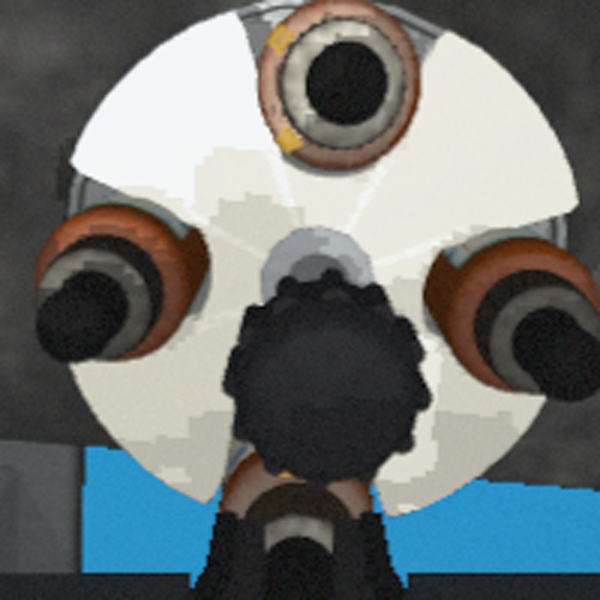

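View pics/s27.png

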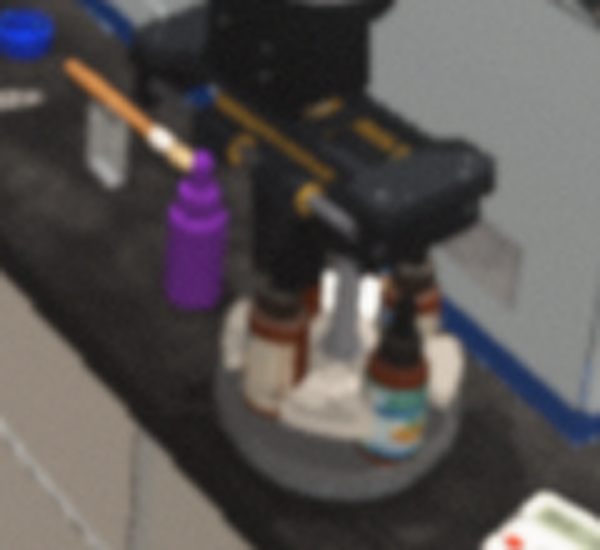

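Request:
{"op": "carry_out", "data": {
  "translation": [
    [0,0,0.5],
    [0,0,1],
    [0,0,1.4],
    [0,0,1.4]
  ],
  "turn": [0,0,0,0],
  "gripper": [0.05,0.05,0.05,0.05]
}}

```text
time_s: 30.88
tool_pos: [0.439, -0.3945, 0.1155]
tool_rot: [180.0, 0.0, -84.7]
force: [-0.6, -0.8, -0.5]
grip_width: 0.0125
```

Request:
{"op": "carry_out", "data": {
  "translation": [
    [0,0,0.1],
    [0,0,0.2],
    [0,0,0.2]
  ],
  "turn": [0,0,0],
  "gripper": [0.05,0.05,0.05]
}}

```text
time_s: 31.25
tool_pos: [0.4395, -0.3948, 0.1143]
tool_rot: [-180.0, -0.0, -84.7]
force: [-0.0, 0.3, 0.5]
grip_width: 0.0125
```

```bash
python3 go.py .439 -.3945 .114 -85; python3 - <<'E'
from h import *
im=read_camera('wrist');cv2.imwrite('pics/w28.png',cv2.resize(im[60:260,160:360,::-1],None,fx=3,fy=3,interpolation=cv2.INTER_CUBIC))
im=read_camera('scene');cv2.imwrite('pics/s28.png',cv2.resize(im[200:310,270:390,::-1],None,fx=5,fy=5,interpolation=cv2.INTER_CUBIC))
E
```

```text
t=31.25 pos [ 0.4395 -0.3948  0.1143] rot [-180.    -0.   -84.7] q [ 74.  21. -41.  99.  15.  66. -57.] F [-0.   0.3  0.5] w 0.0125
shift cm [-0.03  0.05  0.03] turn 0.005 dist 0.1
```

View pics/s28.png

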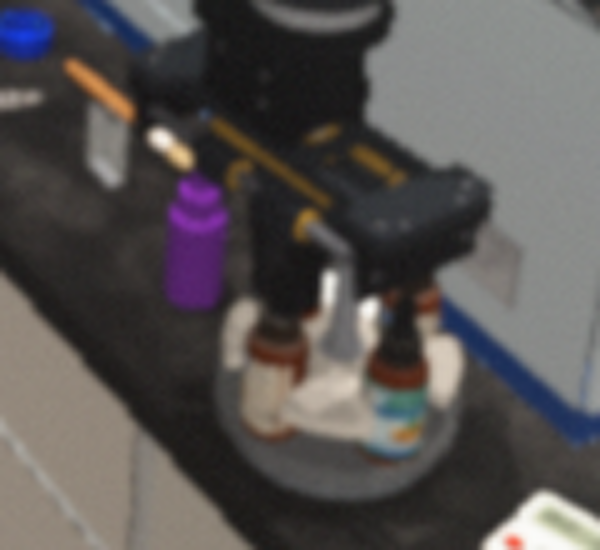

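Request:
{"op": "carry_out", "data": {
  "translation": [
    [0,0,0.1],
    [0,0,0.15],
    [0,0,0.15]
  ],
  "turn": [0,0,0],
  "gripper": [0.05,0.05,0.05],
  "squeeze": 4
}}

```text
time_s: 31.72
tool_pos: [0.4405, -0.395, 0.1138]
tool_rot: [-179.9, -0.1, -84.7]
force: [-0.1, 0.1, 5.4]
grip_width: 0.0128
```

Request:
{"op": "carry_out", "data": {
  "translation": [
    [0,0,0],
    [0,0,0],
    [0,0,0],
    [0,0,0],
    [0,0,0]
  ],
  "turn": [0,0,0,0,0],
  "gripper": [0.18,0.22,0.28,0.36,0.42]
}}

```text
time_s: 32.35
tool_pos: [0.4392, -0.3948, 0.1125]
tool_rot: [180.0, 0.0, -84.7]
force: [-0.4, 0.6, -0.2]
grip_width: 0.0335
```

```bash
python3 go.py .439 -.3945 .114 -85; python3 - <<'E'
from h import *
im=read_camera('wrist');cv2.imwrite('pics/w29.png',im[:,:,::-1])
im=read_camera('scene');cv2.imwrite('pics/s29.png',cv2.resize(im[200:310,270:390,::-1],None,fx=5,fy=5,interpolation=cv2.INTER_CUBIC))
E
```

```text
t=32.35 pos [ 0.4392 -0.3948  0.1125] rot [180.    0.  -84.7] q [ 74.  21. -41.  99.  15.  66. -57.] F [-0.4  0.6 -0.2] w 0.0335
shift cm [-0.03  0.02 -0.15] turn 0.004 dist 0.2
```

View pics/w29.png

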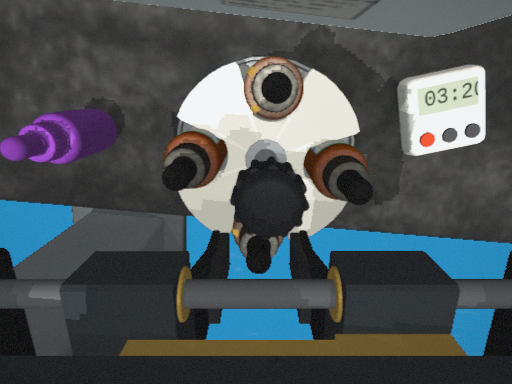

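View pics/s29.png

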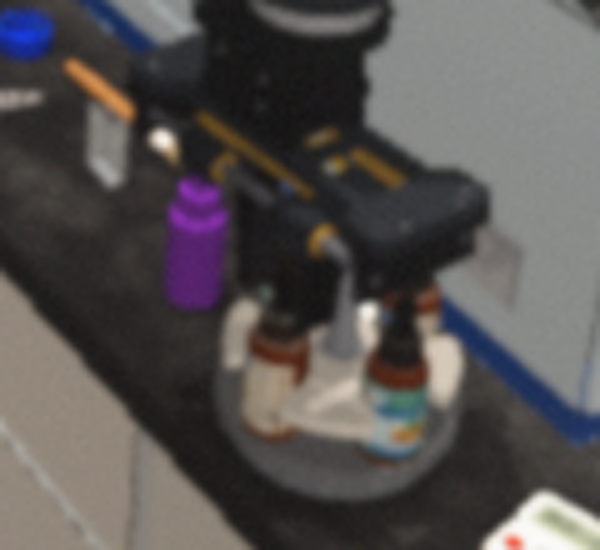

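Released and standing in the pocket; raise straight up, then back off to look.

Request:
{"op": "carry_out", "data": {
  "translation": [
    [0,0,0],
    [0,0,-1],
    [0,0,-4],
    [0,0,-9],
    [0,0,-14]
  ],
  "turn": [0,0,0,0,0],
  "gripper": [0.5,0.5,0.5,0.5,0.5]
}}

```text
time_s: 33.08
tool_pos: [0.4393, -0.3945, 0.2547]
tool_rot: [-180.0, -0.0, -84.7]
force: [0.3, -0.6, 0.0]
grip_width: 0.0435
```

Request:
{"op": "carry_out", "data": {
  "translation": [
    [0,2,0],
    [0,4,0],
    [0,6,0],
    [0,6,0],
    [0,6,0]
  ],
  "turn": [0,0,0,0,0],
  "gripper": [0.5,0.5,0.5,0.5,0.5]
}}

```text
time_s: 33.7
tool_pos: [0.3804, -0.4, 0.2531]
tool_rot: [-179.9, -0.0, -84.7]
force: [-0.3, -0.2, 0.3]
grip_width: 0.0431
```

```bash
python3 go.py .439 -.3945 .114 -85; python3 - <<'E'
from h import *
np.save('pics/c30.npy',get_calibration('wrist'),allow_pickle=True)
im=read_camera('wrist');cv2.imwrite('pics/w30.png',cv2.resize(im[30:230,160:360,::-1],None,fx=3,fy=3,interpolation=cv2.INTER_CUBIC))
im=read_camera('scene');cv2.imwrite('pics/s30.png',cv2.resize(im[140:310,180:390,::-1],None,fx=3.5,fy=3.5,interpolation=cv2.INTER_CUBIC))
im=read_camera('top');cv2.imwrite('pics/t30.png',im[:,:,::-1])
E
```

```text
t=33.70 pos [ 0.3804 -0.4     0.2531] rot [-179.9   -0.   -84.7] q [ 82.   9. -42.  94.   6.  79. -46.] F [-0.3 -0.2  0.3] w 0.0431
shift cm [-0.02 -5.87 13.92] turn 0.005 dist 15.1
```

View pics/w30.png

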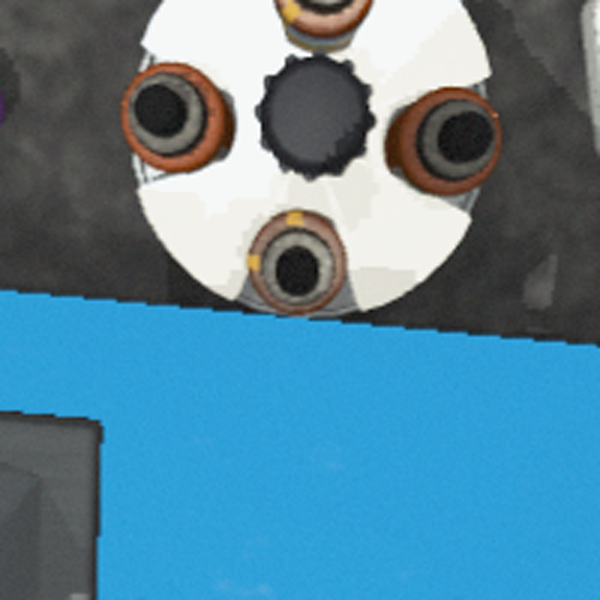

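View pics/s30.png

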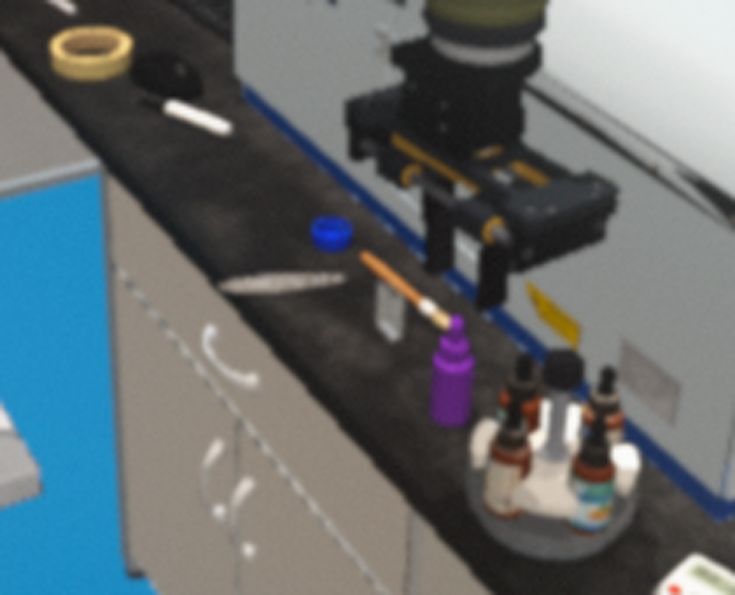

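```bash
python3 - <<'E'
from h import *
c=np.load('pics/c30.npy',allow_pickle=True).item()
f=lambda u,v,z: cast(c,160+u/3,30+v/3,z)[:2]
L,R,F=f(158,108,.125),f(466,135,.125),f(297,270,.125)
print(L,R,F,'LR',np.degrees(np.arctan2(*(R-L)[::-1])),'F-mid',F-(L+R)/2)
l,r=f(240,298,.06),f(357,311,.06);print(l,r,(l+r)/2,np.degrees(np.arctan2(*(r-l)[::-1])))
pts=np.array([f(u,v,.06) for u,v in((240,298),(357,311),(470,213),(491,75),(142,45),(138,185))])
A=np.c_[2*pts,np.ones(len(pts))];s=np.linalg.lstsq(A,(pts**2).sum(1),rcond=None)[0];cc=s[:2]
th=np.degrees(np.arctan2(*(pts-cc).T[::-1]));print(cc,(th%90).round(1),'offset',(th%90)[[0,2,4]].mean()/2+(th%90)[[1,3,5]].mean()/2-45)
E
```

```text
[ 0.4800688  -0.35220327] [ 0.48095777 -0.43641401] [ 0.44071977 -0.39371967] LR -89.39517722224834 F-mid [-0.03979351  0.00058896]
[ 0.42389124 -0.3750574 ] [ 0.42317973 -0.41671384] [ 0.42353548 -0.39588562] -90.97853522361184
[ 0.48156164 -0.39479478] [71.1 20.6 69.3 21.4 70.  21.8] offset 0.7057107493928356
```

```bash
python3 -c "
from cell import sign_off
print(sign_off())"
```

```text
the job is handed in; nothing more can be done
None
```

The job is done and handed in at about 34 s of the 72 s. The fallen bottle now stands upright in the pocket that faces the front edge.

**What I did:**
- I gripped the fallen bottle by its bulb, let it swing upright, set it on the bench and let go. It stood free there.
- I turned the stand about 165° by its knob in three strokes, which brought the empty pocket to the front.
- I picked the bottle up again by the bulb, lowered it into the pocket, let go and moved the arm clear.

**Last checks:**
- **Pocket direction:** it faces the front within about 1°. The star plate's corners gave +0.7°, and the line through the two side bottles gave +0.6°. The pocket mouth gave −0.8° by the same measure.
- **Bottles:** all four stand upright in their pockets.
- **Small things:** the blue cap, cuvette, brush, tape roll and purple bottle look unmoved in the last scene picture.
- **Forces:** the highest reading was about 6 N.

**Where things disagreed:**
- On the first lift the 6 N grip held the bottle tilted at about 50°. Easing it to 3 N let the bottle swing upright.
- The camera views put the analyser front anywhere from 0.57 to 0.59 m, so I planned for about 0.57 m. I saw no contact with it.
- The placed bottle measured about 40 mm from the stand's axis rather than 44 mm, which fits the play in the pocket plus camera error.

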